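# Clear the plate lifter and hold it at the top of its cam

### The arm

A 6-joint arm with a two-finger parallel gripper is mounted at the origin on the work surface. World frame = base frame: x ahead of the robot, y to its left, z up, the work surface at z = 0. Lengths are in m, angles in rad, forces in N, time in s.
With the tool pointing down it reaches from about 0.25 to 0.775 m from the base axis. Payload 4 kg.
Tool frame: the origin (TCP) lies at the very end of the fingers, on their centre line; the grasp point (between the pads) lies 19 mm behind it; z points along the fingers, y is the direction in which the jaws open and shut (so a half turn about z gives the same grasp; the last joint's range is limited). The gripper opens to 85 mm and grips with 20 to 120 N. Pads are 22 mm wide; open, the fingers measure 114 mm over their backs; the gripper's body (76 mm by 85 mm) begins 54 mm behind the grasp point. The pads swing forward as they close: fully open they stand 13 mm farther back than shut.
Start: joints at [-1.427, 0.087, 1.371, -0, 1.684, -0.103], TCP at [0.134, -0.533, 0.231] pointing down, gripper open.
Joint ranges: [-3.1, 3.1], [-0.76, 2.03], [0.27, 2.55], [-1.08, 4.22], [0.17, 2.65], [-2.57, 2.57]. Speed limits (rad/s): [2.79, 2.79, 3.14, 3.14, 3.14, 3.14].

### API

Orientations are given as a unit quaternion [w, x, y, z].
In Python, from plant import * gives the robot as it stands. The module is installed in compiled form; this text tells all that it offers.
- The arm moves only by the tool carry_out, never from a script. Its argument "steps" is a list of rows, each an object of numbers: "dx", "dy", "dz": the shift along the tool's x, y, z in m; "yaw": the turn about the tool's z in degrees; "grip": the closure, from -1 (fully open) to 1 (shut). A call has 1 to 5 rows; each row shifts and turns the pose as measured when the row begins, along the tool's axes as they then stand; what a row does not reach is not made up. A row lasts 1/10 s, in which the tool goes at most 50 mm and 8.59 degrees, less where a joint would pass 70% of its speed; a pose out of reach is approached as far as the arm can. A call with a gripper value outside its range is refused whole. The fingers move at their own pace and stop on an object; "squeeze" is the grip in N (left out, the last holds). Time passes only in rows, so rows that do not move let the fingers close. It gives the time, the measured TCP pose, the force and the opening at its end, in the units of the state.
- read_state(): the state, without advancing time (a new reading comes with each control period).
- camera(name): name is "scene" or "side" or "wrist"; returns a dict with "frame" (420x560x3 uint8, blue, green, red), "fx", "fy", "cx", "cy" (pixels), "R" (3x3) and "t" (3): a world point X has camera coordinates R X + t; the wrist camera has in their place "T_tool_cam" (4x4, takes a point from camera to tool coordinates, whose origin is the TCP and whose axes are the flange's). Camera axes: x right, y down, z forward; pixel columns grow to the right and rows downward; lengths in m; the calibration is good to about 2 mm. A picture is of the moment at which its call begins: read the wrist's pose just before it. There is no depth.
- hand_in(): hands the job in, once; it reports no verdict.
The state is a dict: "time_s": time; "q": joint angles; "qvel": joint speeds; "joint_torque": joint torques, N m; "ee_pos": TCP position; "eef_rot": TCP orientation; "force": force on the tool from outside, world axes, zero at the start; "torque": the same for the moment, N m; "gripper_width": finger opening in m.
Only numpy, scipy, OpenCV 4.12 (cv2) and the standard library are available. Lean on these libraries where they do the work, as an engineer would, in place of code of your own. Each camera call takes 0.05 s, during which the arm holds its last target.

### The job

Clear the plate lifter first: drop the chunk of white packing foam and the used red stopper that lie on its dark platform into the orange waste bin. Then take the lifter's green handle with the gripper and turn the cam lever up to its highest lift point (lever standing straight up, not past it) so that the well plate is raised, and finish while still holding the handle there, as the lever springs back when let go. Leave the plate in its nest and everything else on the bench alone.

Things in the scene. Friction and masses are not known exactly. Their poses are not given: they have to be found in the camera images.
- lifter: Plate lifter, fixed to the bench; place and yaw (to 0.3 rad) vary. White base 260 x 170 x 12 mm, origin at the centre of its underside, +x to its rear (away from the robot), +y to its left, +z up. Its dark platform, 240 (x) x 170 (y) mm, has its top 98 mm above the bench when down: debris on the front part (x below 10 mm), well plate on the rear. Cam lever on its right (-y) side.
- lever (a joint): Angle of the cam lever about a level axis along the lifter's y. 0 = at rest, pointing to the front (-x), 10 degrees above level; grows as the handle swings up and to the rear; 1.396 = straight up, the highest lift; past it the platform sinks; stop at 2.1. Arm 105 mm from pivot to handle axis. Springs back towards 0 when let go: about 5.5 N at the handle at the start, 3 N at the top.
- platform (a joint): Rise of the lifter's platform in m: 0 when down, about 0.017 at the cam's highest point (lever at 1.396).
- handle: Green handle of the lever: a level round bar along the lifter's y, 16 mm thick, 70 mm long, 20 mm collar on its outermost 4 mm. Origin at its middle, 46 mm outside the middle of the 9 mm thick lever arm. It revolves freely on its pin: a gripper holding it need not turn with the lever. At rest 73 mm above the bench, 103 mm in front of the pivot; at the highest lift 160 mm, right above the pivot.
- lever_pivot (a point): Point on the lever's axis, 55 mm above the bench, in the plane through the middle of the handle: 146 mm to the right (-y) of the lifter's middle, at the lifter's x = 0.
- nest (a point): Centre of the plate's nest, at the platform's top face, 65 mm behind the lifter's middle; strips 4 mm high around it. It rises with the platform.
- well_plate: White well plate 128 x 86 x 14.5 mm, lying loose in the nest on the rear part of the platform, its long side along the lifter's y, front edge 22 mm behind the lifter's middle. Origin at the centre of its underside. It stays there and is lifted with the platform.
- foam_chunk: Debris: a light chunk of white packing foam 30 (its x) x 42 (its y) mm, 18 mm high with a narrower step (30 x 26 mm) on top up to 30 mm, lying on the platform's front part. Origin at the centre of its underside. Grasp across its x, 30 mm wide.
- used_stopper: Debris: a used red rubber stopper standing on the platform's front part, round, 23 mm wide at the foot, 27 mm at the top, 28 mm high. Origin at the centre of its underside.
- waste_bin: Orange open waste bin, fixed on the bench left of the lifter, 140 x 140 mm outside, 100 mm high, walls and floor 4 mm. Origin at the centre of its underside. A blue box of the same size stands at the other of the two places; which is which varies.
- stock_box: Blue box 140 x 140 x 100 mm with clean grey stoppers standing in it, fixed, not the waste bin; nothing goes there. Tops of the stoppers 98 mm above the bench. Origin at the centre of its underside.
- media_bottle: Bystander: clear bottle with a dark blue cap, 80 mm wide, 160 mm high, at the right. Origin at the centre of its underside.
- tube_rack: Bystander: yellow tube rack 100 x 200 x 72 mm, at the right. Origin at the centre of its underside.
- beaker: Bystander: clear beaker 72 mm wide, 90 mm high, behind the lifter. Origin at the centre of its underside.
- clean_stopper: Bystander: a clean dark grey stopper, 27 mm wide, 28 mm high, standing on the bench at the front right. Not debris. Origin at the centre of its underside.
- spatula: Bystander: a spatula 170 mm long lying flat on the bench behind the lifter.
- tip_box: Bystander: clear box with red lid, 89 x 124 x 64 mm, behind the lifter at the right. Origin at the centre of its underside.

How it is judged:
By the outcome, as a careful person would: the job done as asked, in the order asked, and still so for the second after the job is handed in, while the arm keeps its last pose, push and grip.
It also fails if it takes over 58 s, if anything falls off the work surface, if the arm or the gripper's body presses on something with over 40 N, if the wrist force passes 120 N, or if a joint passes its speed limit or range.

## Working session

There is one attempt and no reset: what is moved stays moved. The work goes in short steps, Python scripts to look and compute and a tool call to move; the robot and the scene stay as the last step left them, time stands still between calls to the robot, and variables do not carry over. Pictures are saved under pics/ and viewed, and the job is handed in when it is done.

Besides the shell and the picture viewer there is one more tool, called after "Request:" as name(argument=value, ...) on one line, values as JSON. carry_out: Moves the arm, as the interface text tells. Its arguments: {"type":"object","properties":{"steps":{"type":"array"},"squeeze":{"type":"number"}},"required":["steps"]}

```bash
mkdir -p pics
python3 - <<'E'
from plant import *
import cv2
s=read_state(); print({k:(v if not hasattr(v,'round') else v) for k,v in s.items()})
for n in ["scene","side","wrist"]:
    c=camera(n); cv2.imwrite(f"pics/{n}0.png",c["frame"])
    print(n,{k:v for k,v in c.items() if k!="frame"})
E
```

```text
{'time_s': 0.0, 'q': array([-1.42712361e+00,  8.79711210e-02,  1.37231462e+00, -2.81010064e-06,
        1.68355261e+00, -1.03082839e-01]), 'qvel': array([ 0.00183413, -0.00022722,  0.00115835, -0.00017887, -0.00043183,
        0.00063111]), 'joint_torque': array([-1.12517740e-03, -3.51862371e+01, -3.13275576e+01, -4.30381779e-04,
        1.08245548e-02, -1.17726185e-05]), 'ee_pos': array([ 0.13427407, -0.5328404 ,  0.23009967]), 'eef_rot': array([-1.12258782e-03,  9.92398006e-01,  1.23064770e-01, -2.41825696e-05]), 'force': array([ 0.69197625, -0.92961305, -0.02354777]), 'torque': array([-0.00104874,  0.02087318, -0.02229362]), 'gripper_width': 0.08563216055274722}
scene {'fx': 382.9388143268002, 'fy': 382.9388143268002, 'cx': 280.46124480290433, 'cy': 212.51496323760574, 'R': array([[ 0.58019119,  0.81443274,  0.00880306],
       [ 0.53563548, -0.37339295, -0.7574116 ],
       [-0.61357381,  0.44415877, -0.65287837]]), 't': array([-0.2858076 , -0.25861825,  1.30795553])}
side {'fx': 498.124483919608, 'fy': 498.124483919608, 'cx': 276.11478633441186, 'cy': 216.74912530280596, 'R': array([[-0.98938178, -0.14531716, -0.00257387],
       [-0.10611951,  0.7343813 , -0.67039   ],
       [ 0.09930938, -0.66299851, -0.74200447]]), 't': array([0.55858017, 0.16323613, 1.25466322])}
wrist {'fx': 350.85537674399455, 'fy': 350.85537674399455, 'cx': 279.85361122267045, 'cy': 210.36569835612352, 'T_tool_cam': array([[-1.40609661e-04, -9.52101855e-01, -3.05781030e-01,
         7.73828380e-02],
       [ 9.99999983e-01, -1.69936154e-04,  6.92877155e-05,
        -4.65799494e-05],
       [-1.17932215e-04, -3.05781015e-01,  9.52101863e-01,
        -1.43023303e-01],
       [ 0.00000000e+00,  0.00000000e+00,  0.00000000e+00,
         1.00000000e+00]])}
```

View pics/scene0.png

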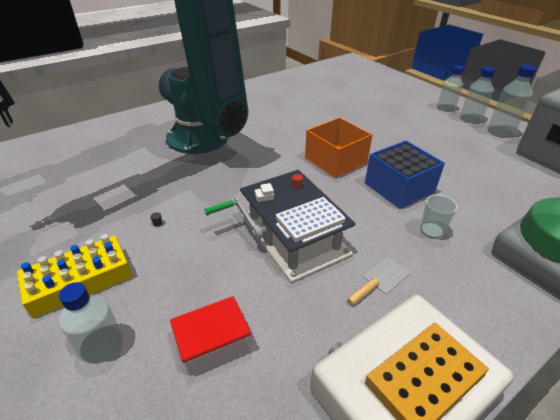

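View pics/side0.png

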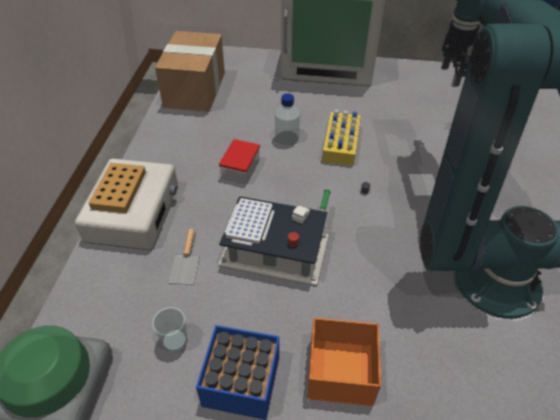

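View pics/wrist0.png

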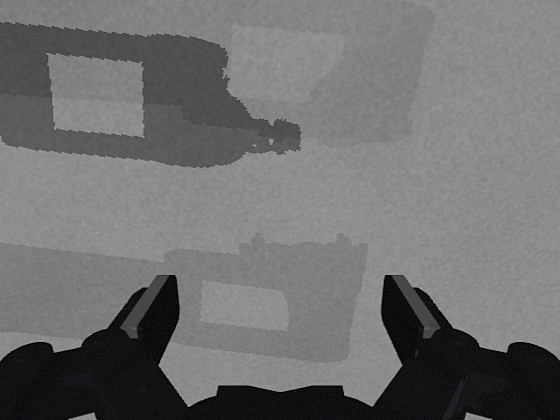

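Both fixed cameras see everything: orange bin at scene (338,147) / side (345,360), red stopper at scene (297,181) / side (293,240), foam at scene (265,193) / side (301,214), green handle at scene (220,207) / side (325,200). Next I'll measure them.

```bash
cat > h.py <<'E'
from plant import *
import cv2, numpy as np
from scipy.spatial.transform import Rotation as Ro
def ray(c,u,v,s=None):
    d=np.array([(u-c['cx'])/c['fx'],(v-c['cy'])/c['fy'],1.])
    if 'R' in c: return -c['R'].T@c['t'], c['R'].T@d
    q=s['eef_rot']; Rt=Ro.from_quat([q[1],q[2],q[3],q[0]]).as_matrix(); T=c['T_tool_cam']
    return s['ee_pos']+Rt@T[:3,3], Rt@(T[:3,:3]@d)
def onz(c,u,v,z,s=None):
    o,d=ray(c,u,v,s); return o+d*(z-o[2])/d[2]
def tri(*rs):
    A=np.zeros((3,3));b=np.zeros(3)
    for o,d in rs:
        d=d/np.linalg.norm(d);P=np.eye(3)-np.outer(d,d);A+=P;b+=P@o
    x=np.linalg.solve(A,b)
    return x,[np.linalg.norm(np.cross(x-o,d/np.linalg.norm(d))) for o,d in rs]
def blobs(m,amin=8):
    n,l,st,ce=cv2.connectedComponentsWithStats(m.astype(np.uint8))
    return [(st[i][4],ce[i].round(1),st[i][:4]) for i in range(1,n) if st[i][4]>=amin]
def hsv(c): return cv2.cvtColor(c['frame'],cv2.COLOR_BGR2HSV)
def proj(c,X):
    p=c['R']@np.asarray(X)+c['t']; return np.array([c['cx']+c['fx']*p[0]/p[2],c['cy']+c['fy']*p[1]/p[2]])
E
python3 - <<'E'
from h import *
for n in ["scene","side"]:
    c=camera(n);f=c['frame'];H=hsv(c);h,s,v=cv2.split(H)
    x0,y0,x1,y1=(190,110,390,290) if n=="scene" else (200,170,400,410)
    roi=np.zeros(h.shape,bool);roi[y0:y1,x0:x1]=1
    for nm,m in dict(red=((h<4)|(h>176))&(s>150)&(v>60),green=(h>45)&(h<80)&(s>130),orange=(h>4)&(h<18)&(s>170),blue=(h>105)&(h<128)&(s>150),dark=(v<70)&(h>90)&(s<140),white=(s<45)&(v>185)).items():
        for b in blobs(m&roi): print(n,nm,b)
    k=4 if n=="scene" else 3.3
    cr=f[150:290,190:370] if n=="scene" else f[180:290,200:345]
    cv2.imwrite(f"pics/{n}_z.png",cv2.resize(cr,None,fx=4,fy=4,interpolation=cv2.INTER_CUBIC))
E
```

```text
scene red (np.int32(38), array([297.1, 177.9]), array([292, 174,  11,   8], dtype=int32))
scene green (np.int32(148), array([218.7, 206.7]), array([205, 201,  29,  14], dtype=int32))
scene orange (np.int32(2795), array([337.3, 146.3]), array([306, 118,  66,  59], dtype=int32))
scene blue (np.int32(785), array([378.9, 174.5]), array([366, 147,  24,  53], dtype=int32))
scene dark (np.int32(74), array([195.7, 115.1]), array([190, 110,  12,  12], dtype=int32))
scene dark (np.int32(1493), array([217.7, 135.7]), array([190, 110,  58,  56], dtype=int32))
scene dark (np.int32(38), array([385.5, 158.2]), array([378, 153,  12,  12], dtype=int32))
scene dark (np.int32(42), array([296.1, 186.4]), array([288, 183,  17,   7], dtype=int32))
scene dark (np.int32(318), array([291.3, 228.7]), array([241, 189, 114,  64], dtype=int32))
scene dark (np.int32(9), array([273.9, 198.9]), array([272, 196,   4,   6], dtype=int32))
scene dark (np.int32(9), array([264.2, 202. ]), array([262, 201,   5,   3], dtype=int32))
scene white (np.int32(79), array([266.4, 187.3]), array([261, 183,  12,   9], dtype=int32))

[... 1931 characters left out ...]
), array([244. , 375.8]), array([241, 374,   8,   5], dtype=int32))
side dark (np.int32(22), array([258.7, 378.4]), array([254, 376,  10,   6], dtype=int32))
side dark (np.int32(24), array([211.8, 384.5]), array([208, 381,   9,   7], dtype=int32))
side dark (np.int32(23), array([226.6, 387.4]), array([223, 384,   9,   7], dtype=int32))
side dark (np.int32(21), array([240.4, 390.3]), array([236, 388,  10,   5], dtype=int32))
side dark (np.int32(18), array([255.4, 393.5]), array([252, 392,   8,   4], dtype=int32))
side white (np.int32(901), array([248. , 219.8]), array([226, 200,  45,  40], dtype=int32))
side white (np.int32(77), array([300.2, 210. ]), array([294, 206,  13,   9], dtype=int32))
```

```bash
ls pics
```

```text
scene0.png
scene_z.png
side0.png
side_z.png
wrist0.png
```

View pics/scene_z.png

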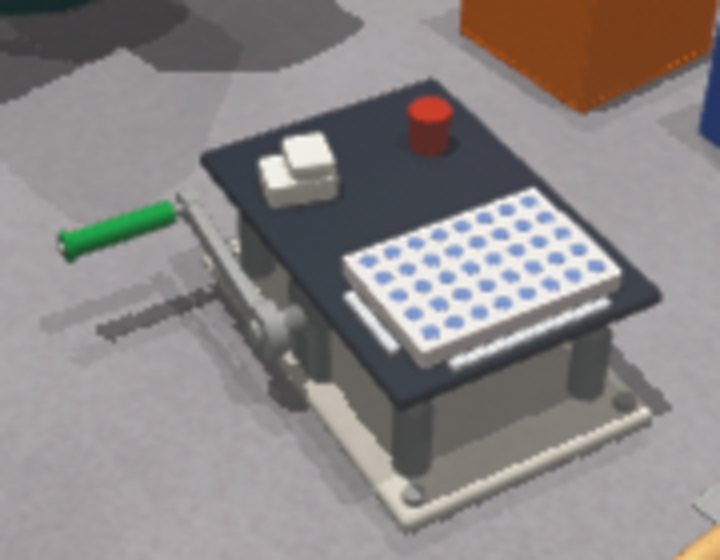

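View pics/side_z.png

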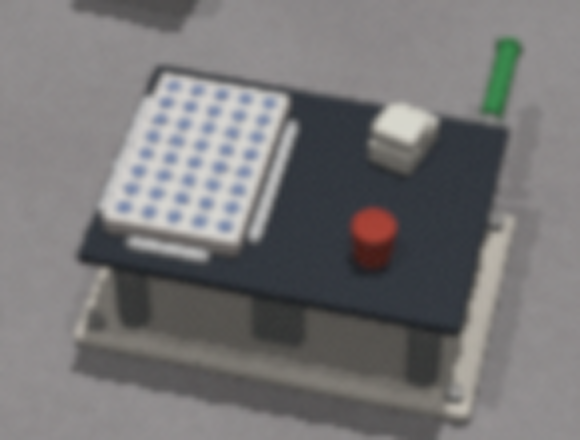

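Run:
```python
from h import *
S=camera("scene");D=camera("side")
sc=lambda x,y:(190+x/4,150+y/4); sd=lambda x,y:(200+x/4,180+y/4)
P=dict(FL=[(432,82),(460,325)],FR=[(203,158),(505,128)],RR=[(402,403),(157,68)],RL=[(660,295),(83,262)],
 hin=[(172,208),(493,112)],hout=[(66,244),(508,46)],stop_top=[(430,108),(374,228)],foam_top=[(309,156),(404,124)])
for k,(a,b) in P.items():
    x,r=tri(ray(S,*sc(*a)),ray(D,*sd(*b)));print(k,x.round(4),np.round(r,4))
    z={'F':.097,'R':.097,'h':.073,'s':.126,'f':.128}[k[0]]
    print('   ',onz(S,*sc(*a),z).round(4),onz(D,*sd(*b),z).round(4))
# foam: step-top corners, z=.128; bin rim
for n,q in dict(foamtop_scene=[(282,137),(321,132),(335,170),(298,180)]).items():
    print(n,[onz(S,*sc(*p),.128)[:2].round(4) for p in q])
print([onz(D,*sd(*p),.128)[:2].round(4) for p in [(383,102),(437,117),(412,148),(370,133)]])
```

```text
FL [0.4617 0.0751 0.0937] [0.0019 0.0019]
    [0.4677 0.0724 0.097 ] [0.4602 0.0761 0.097 ]
FR [ 0.447  -0.0885  0.0932] [0.001 0.001]
    [ 0.4528 -0.0907  0.097 ] [ 0.4463 -0.0859  0.097 ]
RR [ 0.6807 -0.1108  0.0922] [0.0009 0.0009]
    [ 0.6852 -0.1134  0.097 ] [ 0.6788 -0.107   0.097 ]
RL [0.6944 0.0565 0.0896] [0.0014 0.0014]
    [0.701  0.0505 0.097 ] [0.6913 0.0613 0.097 ]
hin [ 0.4567 -0.1181  0.0747] [0.0019 0.0019]
    [ 0.4571 -0.1167  0.073 ] [ 0.4554 -0.1216  0.073 ]
hout [ 0.4504 -0.1848  0.073 ] [0.0002 0.0002]
    [ 0.4506 -0.1847  0.073 ] [ 0.4503 -0.185   0.073 ]
stop_top [0.5178 0.0309 0.1228] [0.0003 0.0003]
    [0.5216 0.0281 0.126 ] [0.5173 0.0334 0.126 ]
foam_top [ 0.5113 -0.0551  0.1214] [0.0027 0.0027]
    [ 0.5218 -0.0594  0.128 ] [ 0.509  -0.0514  0.128 ]
foamtop_scene [array([ 0.4977, -0.0621]), array([ 0.5066, -0.0407]), array([ 0.5411, -0.0546]), array([ 0.5367, -0.0769])]
[array([ 0.5242, -0.0683]), array([ 0.4892, -0.0603]), array([ 0.5018, -0.0321]), array([ 0.529 , -0.0408])]
```

Run:
```python
from h import *
S=camera("scene");D=camera("side")
for n,c in (("S",S),("D",D)):
    h,s,v=cv2.split(hsv(c)); m=((h>4)&(h<18)&(s>150)).astype(np.uint8)
    roi=np.zeros_like(m); 
    if n=="S": roi[110:185,300:380]=1
    else: roi[310:415,300:390]=1
    cs,_=cv2.findContours(m*roi,cv2.RETR_EXTERNAL,cv2.CHAIN_APPROX_NONE); k=max(cs,key=cv2.contourArea)
    p=cv2.approxPolyDP(cv2.convexHull(k),2.5,True)[:,0]
    for q in p: print(n,q,onz(c,*q,.1)[:2].round(3),onz(c,*q,0)[:2].round(3))
print('bottle cap S',onz(S,75,297,.155),'D',onz(D,288,100,.155))
print('rack',onz(S,75,275,.07),'cleanstop',onz(S,157,219,.014))
```

```text
S [371 134] [0.444 0.362] [0.325 0.506]
S [366 162] [0.543 0.242] [0.442 0.365]
S [336 177] [0.548 0.131] [0.449 0.234]
S [305 157] [0.431 0.124] [0.31  0.226]
S [307 130] [0.317 0.221] [0.177 0.34 ]
S [339 117] [0.309 0.357] [0.167 0.5  ]
D [314 319] [0.448 0.233] [0.448 0.173]
D [377 325] [0.314 0.228] [0.3   0.168]
D [379 386] [0.308 0.363] [0.294 0.317]
D [372 404] [0.321 0.4  ] [0.308 0.358]
D [308 397] [0.443 0.404] [0.443 0.363]
bottle cap S [ 0.61234401 -0.49083179  0.155     ] D [ 0.59785415 -0.47825756  0.155     ]
rack [ 0.47375896 -0.48536406  0.07      ] cleanstop [ 0.341331   -0.27523648  0.014     ]
```

Request:
carry_out(steps=[{"dx": 0.035, "dy": -0.029, "dz": -0.01}, {"dx": 0.035, "dy": -0.029, "dz": -0.01}, {"dx": 0.035, "dy": -0.029}, {"dx": 0.035, "dy": -0.029}, {"dx": 0.035, "dy": -0.029}])

```text
validation failed for argument at $.st...
```

Request:
carry_out(steps=[{"dx": 0.035, "dy": -0.029}, {"dx": 0.035, "dy": -0.029}, {"dx": 0.035, "dy": -0.029}, {"dx": 0.035, "dy": -0.029}, {"dx": 0.035, "dy": -0.029}])

```text
validation failed for argument at $.st...
```

Request:
carry_out(steps=[{"dx": 0.035, "dy": -0.029, "dz": -0.01, "yaw": 0, "grip": -1}])

```text
time_s: 0.55
ee_pos: [0.1591, -0.4981, 0.2385]
eef_rot: [-0.002, 0.993, 0.12, -0.001]
force: [1.0, 0.8, 0.3]
gripper_width: 0.0854
```

Request:
carry_out(steps=[{"dx": 0.036, "dy": -0.029, "dz": -0.01, "yaw": 0, "grip": -1}, {"dx": 0.036, "dy": -0.029, "dz": 0, "yaw": 0, "grip": -1}, {"dx": 0.036, "dy": -0.029, "dz": 0, "yaw": 0, "grip": -1}, {"dx": 0.036, "dy": -0.029, "dz": 0, "yaw": 0, "grip": -1}, {"dx": 0.036, "dy": -0.029, "dz": 0, "yaw": 0, "grip": -1}])

```text
time_s: 1.05
ee_pos: [0.3028, -0.3097, 0.2506]
eef_rot: [-0.0, 0.993, 0.117, 0.0]
force: [1.3, -0.6, 0.5]
gripper_width: 0.0853
```

Request:
carry_out(steps=[{"dx": 0.036, "dy": -0.029, "dz": 0, "yaw": 0, "grip": -1}, {"dx": 0.036, "dy": -0.029, "dz": 0, "yaw": 0, "grip": -1}, {"dx": 0.036, "dy": -0.029, "dz": 0, "yaw": 0, "grip": -1}, {"dx": 0.036, "dy": -0.029, "dz": 0, "yaw": 0, "grip": -1}, {"dx": 0.036, "dy": -0.029, "dz": 0, "yaw": 0, "grip": -1}])

```text
time_s: 1.55
ee_pos: [0.4485, -0.1184, 0.2528]
eef_rot: [0.002, 0.993, 0.116, 0.003]
force: [0.8, -0.7, -0.2]
gripper_width: 0.0853
```

Request:
carry_out(steps=[{"dx": 0.04, "dy": -0.03, "dz": 0, "yaw": 0, "grip": -1}, {"dx": 0.04, "dy": -0.03, "dz": 0, "yaw": 0, "grip": -1}, {"dx": 0, "dy": 0, "dz": 0, "yaw": -8.5, "grip": -1}, {"dx": 0, "dy": 0, "dz": 0, "yaw": -8.5, "grip": -1}, {"dx": 0, "dy": 0, "dz": 0, "yaw": -8.5, "grip": -1}])

```text
time_s: 2.05
ee_pos: [0.5152, -0.0335, 0.2525]
eef_rot: [0.003, 0.941, 0.338, 0.003]
force: [0.3, -1.1, -0.4]
gripper_width: 0.0858
```

Request:
carry_out(steps=[{"dx": 0, "dy": 0, "dz": 0, "yaw": -8.5, "grip": -1}, {"dx": 0, "dy": 0, "dz": 0, "yaw": -8.5, "grip": -1}, {"dx": 0, "dy": 0, "dz": 0, "yaw": -8.5, "grip": -1}, {"dx": 0, "dy": 0, "dz": 0, "yaw": -8.5, "grip": -1}, {"dx": 0, "dy": 0, "dz": 0, "yaw": -8.5, "grip": -1}])

```text
time_s: 2.55
ee_pos: [0.5154, -0.0325, 0.2525]
eef_rot: [0.004, 0.752, 0.659, 0.002]
force: [0.5, 0.7, -0.2]
gripper_width: 0.0859
```

```bash
cat >> h.py <<'E'
def ang(s):
    q=s['eef_rot']; return Ro.from_quat([q[1],q[2],q[3],q[0]]).as_matrix()
def plan(s,target,angle=None,mod=False):
    R=ang(s); a=np.arctan2(R[1,0],R[0,0]); d=R.T@(np.asarray(target)-s['ee_pos'])
    print('pos',s['ee_pos'].round(4),'tool x angle',a.round(4),'shift in tool axes now',d.round(4),'yaw deg',None if angle is None else np.degrees(a-angle).round(2),'tilt',R[:,2].round(3))
E
python3 - <<'E'
from h import *
s=read_state();plan(s,[.517,-.015,.25]);c=camera("wrist");cv2.imwrite("pics/w1.png",c['frame'])
E
```

```text
pos [ 0.5154 -0.0325  0.2525] tool x angle 1.438 shift in tool axes now [ 0.0176 -0.0008  0.0025] yaw deg None tilt [ 0.008 -0.003 -1.   ]
```

View pics/w1.png

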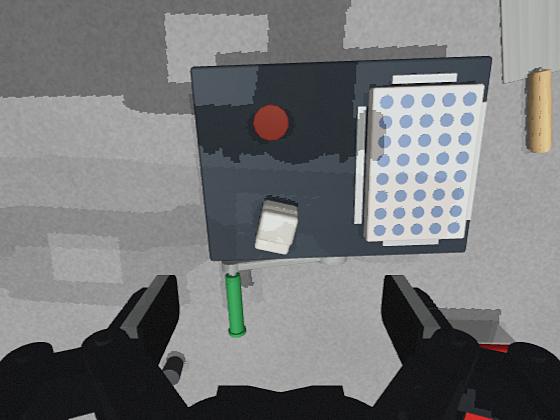

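The wrist view shows the platform (corners (191,67), (490,57), (466,251), (212,261)), stopper at (270,122), foam at (277,226), and handle from (234,275) to (237,335).

Run:
```python
from h import *
s=read_state();c=camera("wrist");h,S,v=cv2.split(hsv(c));
for nm,m in dict(red=((h<6)|(h>174))&(S>120)&(v>60),green=(h>45)&(h<80)&(S>130)).items(): print(nm,blobs(m,80))
for p in [(191,67),(490,57),(466,251),(212,261)]: print('plat',p,onz(c,*p,.098,s)[:2].round(4))
print('stop',onz(c,270.3,122,.126,s).round(4))
for p in [(234,275),(237,335)]: print('handle',onz(c,*p,.075,s).round(4))
cr=c['frame'][180:280,220:340];cv2.imwrite("pics/w1z.png",cv2.resize(cr,None,fx=6,fy=6,interpolation=cv2.INTER_CUBIC))
roi=np.zeros(h.shape,bool);roi[190:262,240:310]=1
for t in (120,170,200,215):
    m=((S<60)&(v>t)&roi).astype(np.uint8)
    cs,_=cv2.findContours(m,cv2.RETR_EXTERNAL,cv2.CHAIN_APPROX_NONE);k=max(cs,key=cv2.contourArea)
    print(t,cv2.minAreaRect(k),cv2.boxPoints(cv2.minAreaRect(k)).round(1).tolist())
```

```text
red [(np.int32(1003), array([270.8, 122.2]), array([253, 105,  36,  36], dtype=int32)), (np.int32(149), array([495.9, 347.4]), array([479, 345,  29,   8], dtype=int32)), (np.int32(132), array([475. , 416.8]), array([464, 412,  29,   8], dtype=int32))]
green [(np.int32(876), array([234.4, 305.4]), array([225, 272,  21,  65], dtype=int32))]
plat (191, 67) [0.4596 0.0763]
plat (490, 57) [0.6931 0.0534]
plat (466, 251) [ 0.6799 -0.1123]
plat (212, 261) [ 0.4444 -0.0911]
stop [0.5164 0.0284 0.126 ]
handle [ 0.4575 -0.1201  0.075 ]
handle [ 0.4485 -0.1921  0.075 ]
120 ((275.923095703125, 232.38462829589844), (37.654296875, 39.22322463989258), 11.309932708740234) [[253.60000610351562, 247.89999389648438], [261.29998779296875, 209.5], [298.20001220703125, 216.8000030517578], [290.5, 255.3000030517578]]
170 ((275.5236511230469, 232.90228271484375), (35.162559509277344, 38.17936706542969), 13.5704345703125) [[254.0, 247.3000030517578], [262.8999938964844, 210.1999969482422], [297.1000061035156, 218.5], [288.1000061035156, 255.60000610351562]]
200 ((275.7353210449219, 233.558837890625), (33.71245193481445, 37.107948303222656), 14.03624439239502) [[254.89999389648438, 247.5], [263.8999938964844, 211.5], [296.6000061035156, 219.60000610351562], [287.6000061035156, 255.60000610351562]]
215 ((278.1351318359375, 224.189208984375), (32.222198486328125, 16.111101150512695), 9.462321281433105) [[260.8999938964844, 229.5], [263.6000061035156, 213.60000610351562], [295.3999938964844, 218.89999389648438], [292.70001220703125, 234.8000030517578]]
```

View pics/w1z.png

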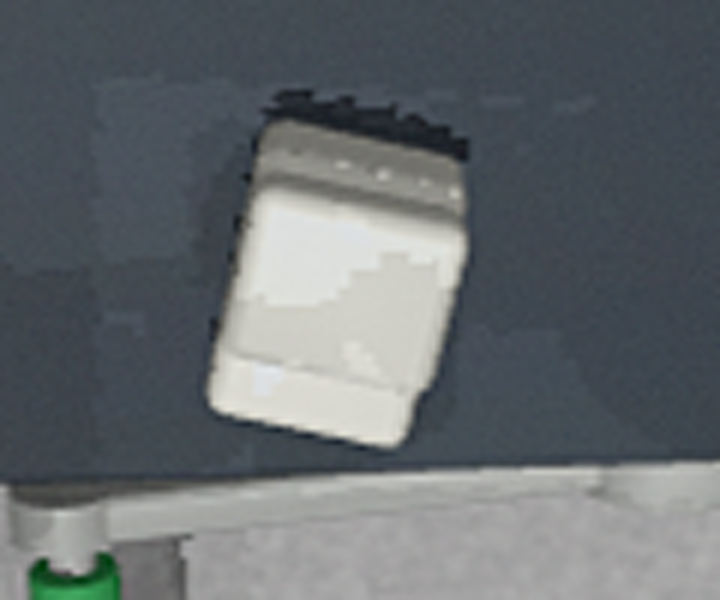

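Run:
```python
from h import *
s=read_state();c=camera("wrist")
g=lambda x,y:(220+x/6,180+y/6)
P=[onz(c,*g(*p),.128,s) for p in [(258,185),(467,235),(425,390),(222,350)]]
print(np.round(P,4),np.mean(P,0)); e=(P[1]-P[0])+(P[2]-P[3]); e2=(P[0]-P[3])+(P[1]-P[2]); print(np.arctan2(e[1],e[0]),np.arctan2(e2[1],e2[0]),np.linalg.norm(e)/2,np.linalg.norm(e2)/2)
a=np.mean(P,0)
th=(np.arctan2(e[1],e[0])+np.arctan2(e2[1],e2[0])-np.pi/2)/2
plan(s,[a[0],a[1],.16],th+np.pi/2)
```

```text
[[ 0.501  -0.0391  0.128 ]
 [ 0.5278 -0.05    0.128 ]
 [ 0.5193 -0.0717  0.128 ]
 [ 0.4925 -0.0618  0.128 ]] [ 0.51015938 -0.05565012  0.128     ]
-0.37095991466760647 1.2042372212829695 0.02870312576325651 0.023787660325850758
pos [ 0.5154 -0.0325  0.2525] tool x angle 1.4315 shift in tool axes now [-0.0235 -0.0028  0.0925] yaw deg 13.15 tilt [ 0.008 -0.003 -1.   ]
```

Request:
carry_out(steps=[{"dx": -0.0235, "dy": -0.003, "dz": 0, "yaw": 8, "grip": -1}, {"dx": 0, "dy": 0, "dz": 0.03, "yaw": 5, "grip": -1}, {"dx": 0, "dy": 0, "dz": 0.03, "yaw": 0, "grip": -1}, {"dx": 0, "dy": 0, "dz": 0.03, "yaw": 0, "grip": -1}, {"dx": 0, "dy": 0, "dz": 0, "yaw": 0, "grip": -1}])

```text
time_s: 3.2
ee_pos: [0.5111, -0.0568, 0.1622]
eef_rot: [0.005, 0.832, 0.555, 0.005]
force: [-0.0, 0.3, -0.1]
gripper_width: 0.0854
```

Run:
```python
from h import *
s=read_state();plan(s,[.5102,-.0557,.102],1.202)
c=camera("wrist");cv2.imwrite("pics/w2.png",c['frame'])
```

```text
pos [ 0.5111 -0.0568  0.1622] tool x angle 1.1757 shift in tool axes now [ 0.0006 -0.0021  0.0601] yaw deg -1.51 tilt [ 0.014 -0.004 -1.   ]
```

View pics/w2.png

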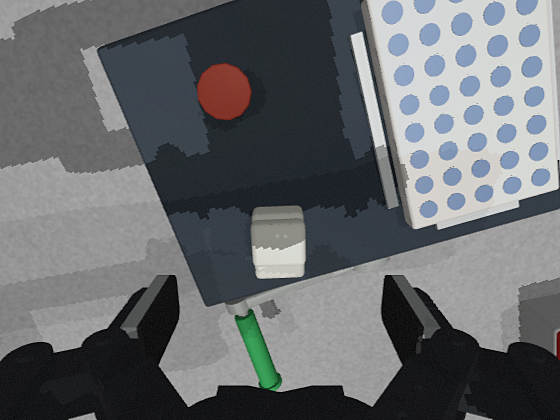

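Foam is centred between the fingers (column 278) and its sides run parallel to the pads. I'll descend and grip.

Request:
carry_out(steps=[{"dx": 0, "dy": -0.001, "dz": 0.03, "yaw": -1, "grip": -1}, {"dx": 0, "dy": 0, "dz": 0.02, "yaw": 0, "grip": -1}, {"dx": 0, "dy": 0, "dz": 0.009, "yaw": 0, "grip": -1}, {"dx": 0, "dy": 0, "dz": 0, "yaw": 0, "grip": 0.2}, {"dx": 0, "dy": 0, "dz": 0, "yaw": 0, "grip": 1}], squeeze=30)

```text
time_s: 3.75
ee_pos: [0.5196, -0.0583, 0.1158]
eef_rot: [0.014, 0.828, 0.56, 0.013]
force: [0.0, -1.2, -0.5]
gripper_width: 0.0593
```

Request:
carry_out(steps=[{"dx": 0, "dy": 0, "dz": 0, "yaw": 0, "grip": 1}, {"dx": 0, "dy": 0, "dz": 0, "yaw": 0, "grip": 1}, {"dx": 0, "dy": 0, "dz": 0, "yaw": 0, "grip": 1}])

```text
time_s: 4.05
ee_pos: [0.5218, -0.0587, 0.1202]
eef_rot: [0.016, 0.828, 0.56, 0.015]
force: [-0.2, 0.6, -0.2]
gripper_width: 0.0292
```

Run:
```python
from h import *
s=read_state();plan(s,[.5102,-.0557,.102],1.202);print(s['qvel'].round(4),s['q'].round(3),s['force'],s['gripper_width'],s['joint_torque'].round(2))
c=camera("wrist");cv2.imwrite("pics/w3.png",c['frame'])
c=camera("scene");cv2.imwrite("pics/s3.png",cv2.resize(c['frame'][120:280,190:370],None,fx=4,fy=3.75))
s=read_state();plan(s,[.5102,-.0557,.102],1.202)
```

```text
pos [ 0.5218 -0.0587  0.1202] tool x angle 1.1885 shift in tool axes now [-0.0016 -0.0127  0.0176] yaw deg -0.77 tilt [ 0.043 -0.01  -0.999]
[ 0.0001 -0.0082 -0.0109 -0.0005  0.0052  0.0017] [-2.200e-01  5.000e-02  1.634e+00 -1.000e-03  1.414e+00  1.630e-01] [-0.20330145  0.63408488 -0.23929824] 0.02917802817885802 [  0.   -32.41 -30.22  -0.    -0.19   0.  ]
pos [ 0.5217 -0.0587  0.1199] tool x angle 1.1885 shift in tool axes now [-0.0016 -0.0125  0.0173] yaw deg -0.77 tilt [ 0.043 -0.01  -0.999]
```

View pics/w3.png

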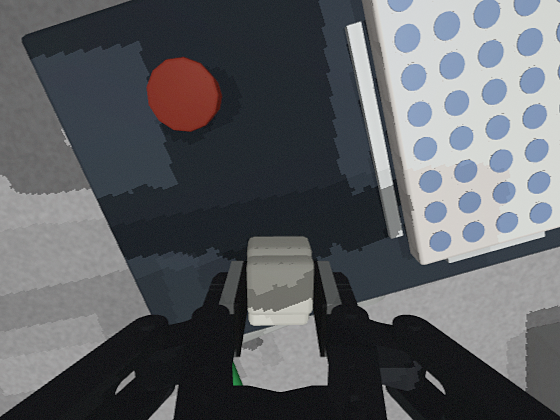

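View pics/s3.png

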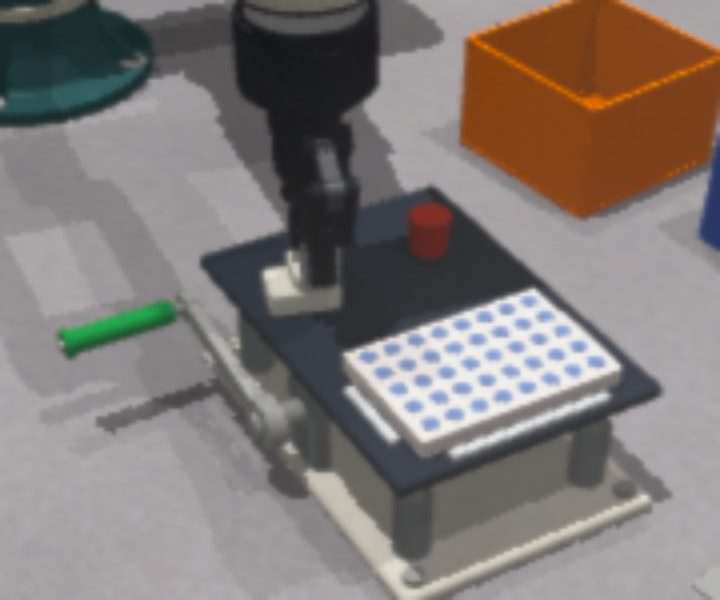

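Fingers have closed on the foam (29 mm), though the tool drifted up and outward. I'll lift one row at a time and check.

Request:
carry_out(steps=[{"dx": 0, "dy": 0, "dz": -0.02, "yaw": 0, "grip": 1}])

```text
time_s: 4.25
ee_pos: [0.5187, -0.058, 0.1368]
eef_rot: [0.014, 0.828, 0.56, 0.012]
force: [-0.0, -0.1, -0.2]
gripper_width: 0.029
```

Run:
```python
from h import *
s=read_state();plan(s,[.379,.294,.2],1.202);print(s['q'].round(3),s['force'],s['gripper_width'])
c=camera("side");cv2.imwrite("pics/d4.png",cv2.resize(c['frame'][160:300,200:360],None,fx=4,fy=4))
s=read_state();plan(s,[.379,.294,.2],1.202)
```

```text
pos [ 0.5187 -0.058   0.1368] tool x angle 1.1884 shift in tool axes now [ 0.2748 -0.2585 -0.0712] yaw deg -0.78 tilt [ 0.036 -0.009 -0.999]
[-2.200e-01  3.700e-02  1.613e+00 -1.000e-03  1.455e+00  1.630e-01] [-0.01627497 -0.07310652 -0.19843568] 0.0289547932017338
pos [ 0.5217 -0.0587  0.1427] tool x angle 1.1886 shift in tool axes now [ 0.2744 -0.2611 -0.0676] yaw deg -0.77 tilt [ 0.046 -0.011 -0.999]
```

View pics/d4.png

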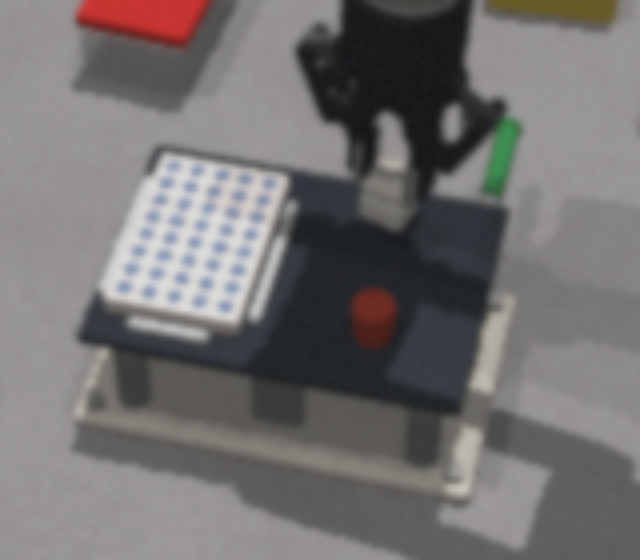

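Foam is held and off the platform. Carrying it up and over the bin.

Request:
carry_out(steps=[{"dx": 0, "dy": 0, "dz": -0.045, "yaw": 0, "grip": 1}, {"dx": 0.03, "dy": -0.028, "dz": -0.02, "yaw": 0, "grip": 1}, {"dx": 0.034, "dy": -0.032, "dz": 0, "yaw": 0, "grip": 1}, {"dx": 0.034, "dy": -0.032, "dz": 0, "yaw": 0, "grip": 1}, {"dx": 0.034, "dy": -0.032, "dz": 0, "yaw": 0, "grip": 1}])

```text
time_s: 4.8
ee_pos: [0.4549, 0.1109, 0.206]
eef_rot: [0.019, 0.832, 0.554, 0.018]
force: [0.0, 0.4, 1.1]
gripper_width: 0.0289
```

Request:
carry_out(steps=[{"dx": 0.034, "dy": -0.032, "dz": 0, "yaw": 0, "grip": 1}, {"dx": 0.034, "dy": -0.032, "dz": 0, "yaw": 0, "grip": 1}, {"dx": 0.034, "dy": -0.032, "dz": 0, "yaw": 0, "grip": 1}, {"dx": 0.015, "dy": -0.015, "dz": 0, "yaw": 0, "grip": 1}])

```text
time_s: 5.2
ee_pos: [0.394, 0.2695, 0.202]
eef_rot: [0.019, 0.831, 0.555, 0.022]
force: [-0.3, 0.2, 0.4]
gripper_width: 0.0287
```

Run:
```python
from h import *
s=read_state();plan(s,[.379,.294,.11],1.202);print(s['gripper_width'])
c=camera("scene");cv2.imwrite("pics/s5.png",cv2.resize(c['frame'][60:220,220:420],None,fx=3.75,fy=3.75))
s=read_state();plan(s,[.379,.294,.11],1.202)
```

```text
pos [0.394  0.2695 0.202 ] tool x angle 1.1778 shift in tool axes now [ 0.0155 -0.0283  0.0909] yaw deg -1.39 tilt [ 0.057 -0.008 -0.998]
0.02871215325288609
pos [0.3931 0.2713 0.2019] tool x angle 1.1798 shift in tool axes now [ 0.0141 -0.0266  0.0908] yaw deg -1.27 tilt [ 0.055 -0.005 -0.998]
```

View pics/s5.png

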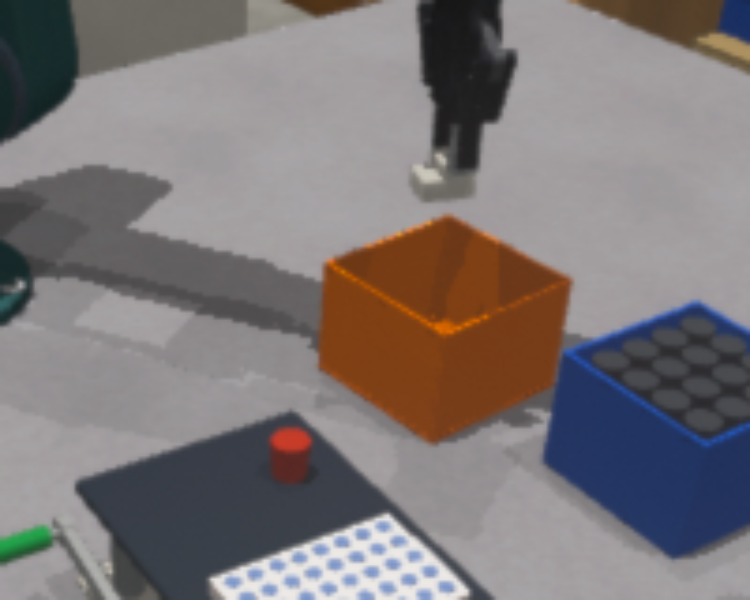

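Request:
carry_out(steps=[{"dx": 0.014, "dy": -0.026, "dz": 0.02, "yaw": 0, "grip": 1}, {"dx": 0, "dy": 0, "dz": 0.035, "yaw": 0, "grip": 1}, {"dx": 0, "dy": 0, "dz": 0.035, "yaw": 0, "grip": 1}, {"dx": 0, "dy": 0, "dz": 0.02, "yaw": 0, "grip": 1}, {"dx": 0, "dy": 0, "dz": 0, "yaw": 0, "grip": 1}])

```text
time_s: 5.75
ee_pos: [0.3813, 0.297, 0.0893]
eef_rot: [0.018, 0.829, 0.558, 0.026]
force: [-0.9, -0.7, -0.1]
gripper_width: 0.029
```

Request:
carry_out(steps=[{"dx": 0, "dy": 0, "dz": 0, "yaw": 0, "grip": -0.2}, {"dx": 0, "dy": 0, "dz": 0, "yaw": 0, "grip": -0.2}, {"dx": 0, "dy": 0, "dz": 0, "yaw": 0, "grip": -0.2}, {"dx": 0, "dy": 0, "dz": -0.02, "yaw": 0, "grip": -0.2}])

```text
time_s: 6.15
ee_pos: [0.3809, 0.2963, 0.1109]
eef_rot: [0.018, 0.83, 0.557, 0.026]
force: [-0.7, -0.3, 0.0]
gripper_width: 0.0516
```

Run:
```python
from h import *
s=read_state();plan(s,[.379,.294,.22],1.202)
c=camera("wrist");cv2.imwrite("pics/w6.png",c['frame'])
```

```text
pos [0.3809 0.2963 0.1109] tool x angle 1.1837 shift in tool axes now [-0.0004  0.0056 -0.109 ] yaw deg -1.05 tilt [ 0.063 -0.002 -0.998]
```

View pics/w6.png

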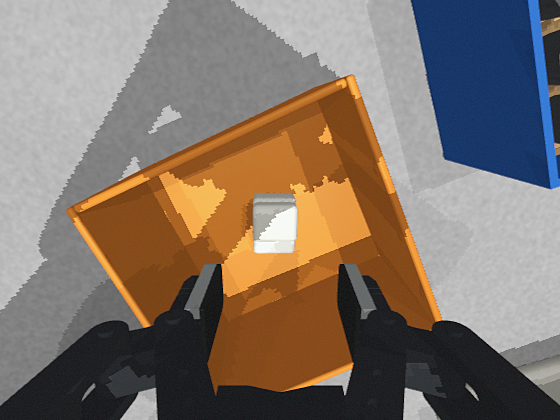

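Foam lies in the orange bin (275,223). Back to the stopper.

Request:
carry_out(steps=[{"dx": 0, "dy": 0, "dz": -0.05, "yaw": 0, "grip": -1}, {"dx": 0, "dy": 0, "dz": -0.045, "yaw": 0, "grip": -1}, {"dx": -0.028, "dy": 0.032, "dz": 0, "yaw": 0, "grip": -1}, {"dx": -0.028, "dy": 0.032, "dz": 0, "yaw": 0, "grip": -1}, {"dx": -0.028, "dy": 0.032, "dz": 0, "yaw": 0, "grip": -1}])

```text
time_s: 6.7
ee_pos: [0.4366, 0.1865, 0.2219]
eef_rot: [0.02, 0.826, 0.562, 0.04]
force: [0.5, 0.1, 1.0]
gripper_width: 0.0852
```

Request:
carry_out(steps=[{"dx": -0.028, "dy": 0.032, "dz": 0, "yaw": 0, "grip": -1}, {"dx": -0.028, "dy": 0.032, "dz": 0, "yaw": 0, "grip": -1}, {"dx": -0.028, "dy": 0.032, "dz": 0, "yaw": 0, "grip": -1}, {"dx": 0, "dy": 0, "dz": 0, "yaw": -8.5, "grip": -1}, {"dx": 0, "dy": 0, "dz": 0, "yaw": -7, "grip": -1}])

```text
time_s: 7.2
ee_pos: [0.5023, 0.0624, 0.2339]
eef_rot: [0.032, 0.742, 0.668, 0.044]
force: [-0.1, 0.5, -0.5]
gripper_width: 0.0854
```

Run:
```python
from h import *
s=read_state();plan(s,[.5164,.0284,.102],1.479)
c=camera("wrist");cv2.imwrite("pics/w7.png",c['frame'])
h,S,v=cv2.split(hsv(c));
for b in blobs(((h<6)|(h>174))&(S>120)&(v>60),80):print(b,onz(c,*b[1],.126,s))
s=read_state();plan(s,[.5164,.0284,.102],1.479)
```

```text
pos [0.5023 0.0624 0.2339] tool x angle 1.4675 shift in tool axes now [-0.0353  0.0036  0.1323] yaw deg -0.66 tilt [ 0.107  0.011 -0.994]
(np.int32(1031), array([287.9, 245.6]), array([273, 226,  33,  39], dtype=int32)) [0.51604011 0.03169488 0.126     ]
(np.int32(113), array([475.3, 417.2]), array([464, 414,  29,   6], dtype=int32)) [ 0.68222644 -0.1766615   0.126     ]
pos [0.5024 0.0623 0.2342] tool x angle 1.4706 shift in tool axes now [-0.0352  0.0032  0.1325] yaw deg -0.48 tilt [ 0.108  0.011 -0.994]
```

View pics/w7.png

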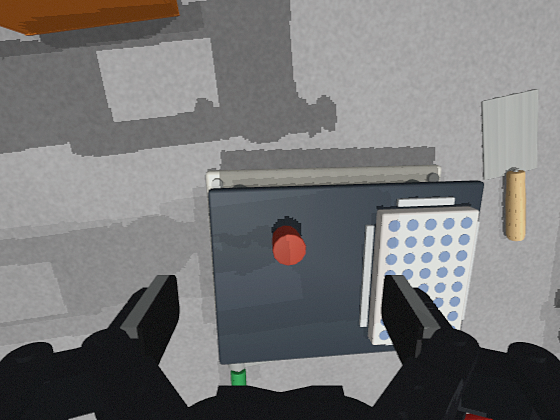

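Stopper at (288,246), back-projected to (0.516, 0.032), which agrees. The tool is gaining tilt with each move, so I'll test what causes it.

Request:
carry_out(steps=[{"dx": 0, "dy": 0, "dz": 0, "yaw": 0, "grip": -1}, {"dx": 0, "dy": 0, "dz": 0, "yaw": 0, "grip": -1}, {"dx": 0, "dy": 0, "dz": 0, "yaw": 0, "grip": -1}, {"dx": 0, "dy": 0, "dz": 0, "yaw": 0, "grip": -1}])

```text
time_s: 7.65
ee_pos: [0.503, 0.0629, 0.2363]
eef_rot: [0.034, 0.743, 0.667, 0.046]
force: [0.0, 0.4, -0.4]
gripper_width: 0.0855
```

Run:
```python
from h import *
s=read_state();plan(s,[.5164,.0284,.102],1.479);print(s['qvel'].round(4))
```

```text
pos [0.503  0.0629 0.2363] tool x angle 1.4651 shift in tool axes now [-0.036   0.002   0.1346] yaw deg -0.79 tilt [ 0.113  0.011 -0.994]
[ 0.0065 -0.0037 -0.0002 -0.0004 -0.0017  0.0106]
```

Request:
carry_out(steps=[{"dx": -0.035, "dy": 0, "dz": 0, "yaw": 0, "grip": -1}])

```text
time_s: 7.75
ee_pos: [0.4996, 0.0309, 0.2357]
eef_rot: [0.033, 0.741, 0.669, 0.047]
force: [0.5, -0.6, 0.0]
gripper_width: 0.0854
```

Run:
```python
from h import *
s=read_state();plan(s,[.5164,.0284,.102],1.479);print(s['qvel'].round(4))
```

```text
pos [0.4996 0.0309 0.2357] tool x angle 1.4707 shift in tool axes now [-0.0041  0.002   0.1347] yaw deg -0.48 tilt [ 0.113  0.014 -0.993]
[-0.8017 -0.163   0.1642  0.0347  0.0095 -0.77  ]
```

Request:
carry_out(steps=[{"dx": 0, "dy": 0, "dz": 0.02, "yaw": 0, "grip": -1}])

```text
time_s: 7.85
ee_pos: [0.5033, 0.0289, 0.2189]
eef_rot: [0.036, 0.742, 0.668, 0.048]
force: [-0.3, 0.5, 0.0]
gripper_width: 0.0855
```

Run:
```python
from h import *
s=read_state();plan(s,[.5164,.0284,.102],1.479);print(s['qvel'].round(4))
```

```text
pos [0.5033 0.0289 0.2189] tool x angle 1.468 shift in tool axes now [-0.0019 -0.0008  0.1176] yaw deg -0.63 tilt [ 0.12   0.011 -0.993]
[ 0.0876  0.1215  0.3424  0.0714 -0.4279  0.0279]
```

Request:
carry_out(steps=[{"dx": 0, "dy": 0, "dz": 0, "yaw": 0, "grip": -1}])

```text
time_s: 7.95
ee_pos: [0.5017, 0.0289, 0.2158]
eef_rot: [0.034, 0.742, 0.668, 0.046]
force: [-0.1, -0.4, -1.0]
gripper_width: 0.0856
```

Run:
```python
from h import *
s=read_state();plan(s,[.5164,.0284,.102],1.479);print(s['qvel'].round(4))
```

```text
pos [0.5017 0.0289 0.2158] tool x angle 1.467 shift in tool axes now [-0.0017  0.0018  0.1148] yaw deg -0.69 tilt [ 0.114  0.011 -0.993]
[-0.0202 -0.0362 -0.0761 -0.0269  0.0137 -0.0086]
```

Holding rows drift slightly (about 1.5 mrad and 0.5 mm up per row), so I'll use few rows and correct from readings. Descending on the stopper.

Request:
carry_out(steps=[{"dx": -0.001, "dy": 0.003, "dz": 0.045, "yaw": 0, "grip": -1}, {"dx": 0, "dy": 0, "dz": 0.035, "yaw": 0, "grip": -1}])

```text
time_s: 8.15
ee_pos: [0.5188, 0.0288, 0.1435]
eef_rot: [0.04, 0.742, 0.668, 0.052]
force: [-0.9, -0.5, -1.1]
gripper_width: 0.0856
```

Run:
```python
from h import *
s=read_state();plan(s,[.5184,.03,.102],1.479)
c=camera("wrist");cv2.imwrite("pics/w8.png",c['frame'])
s2=read_state();plan(s2,[.5184,.03,.102],1.479)
h,S,v=cv2.split(hsv(c));
for b in blobs(((h<6)|(h>174))&(S>120)&(v>60),300):print(b,onz(c,*b[1],.126,s))
```

```text
pos [0.5188 0.0288 0.1435] tool x angle 1.4674 shift in tool axes now [ 0.0002 -0.0059  0.0411] yaw deg -0.67 tilt [ 0.131  0.01  -0.991]
pos [0.5165 0.0291 0.138 ] tool x angle 1.4673 shift in tool axes now [ 0.0002 -0.0025  0.0359] yaw deg -0.67 tilt [ 0.122  0.011 -0.992]
(np.int32(2417), array([271.1, 256.4]), array([247, 225,  51,  62], dtype=int32)) [0.51621105 0.03186188 0.126     ]
```

View pics/w8.png

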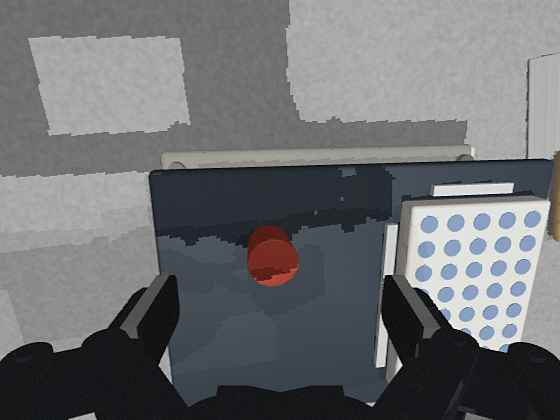

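Request:
carry_out(steps=[{"dx": 0, "dy": -0.003, "dz": 0.036, "yaw": 0, "grip": -1}, {"dx": 0, "dy": 0, "dz": 0, "yaw": 0, "grip": -1}])

```text
time_s: 8.4
ee_pos: [0.5167, 0.0309, 0.1006]
eef_rot: [0.035, 0.742, 0.668, 0.048]
force: [-1.3, 0.1, -1.1]
gripper_width: 0.0855
```

Run:
```python
from h import *
s=read_state();plan(s,[.5184,.03,.102],1.479)
```

```text
pos [0.5167 0.0309 0.1006] tool x angle 1.4683 shift in tool axes now [-0.0007  0.0019 -0.0012] yaw deg -0.61 tilt [ 0.118  0.012 -0.993]
```

Request:
carry_out(steps=[{"dx": 0, "dy": 0.002, "dz": -0.003, "yaw": 0, "grip": 1}, {"dx": 0, "dy": 0, "dz": 0, "yaw": 0, "grip": 1}], squeeze=40)

```text
time_s: 8.6
ee_pos: [0.5206, 0.0311, 0.1088]
eef_rot: [0.037, 0.741, 0.669, 0.05]
force: [0.2, -0.3, 0.4]
gripper_width: 0.0591
```

Request:
carry_out(steps=[{"dx": 0, "dy": 0, "dz": 0, "yaw": 0, "grip": 1}, {"dx": 0, "dy": 0, "dz": 0, "yaw": 0, "grip": 1}, {"dx": 0, "dy": 0, "dz": 0, "yaw": 0, "grip": 1}])

```text
time_s: 8.9
ee_pos: [0.5246, 0.031, 0.1161]
eef_rot: [0.042, 0.741, 0.668, 0.054]
force: [-0.1, 0.4, -1.9]
gripper_width: 0.0242
```

Run:
```python
from h import *
s=read_state();plan(s,[.379,.294,.2],1.479)
c=camera("wrist");cv2.imwrite("pics/w9.png",c['frame'])
```

```text
pos [0.5246 0.031  0.1161] tool x angle 1.4698 shift in tool axes now [ 0.249  -0.1594 -0.1   ] yaw deg -0.52 tilt [ 0.136  0.011 -0.991]
```

View pics/w9.png

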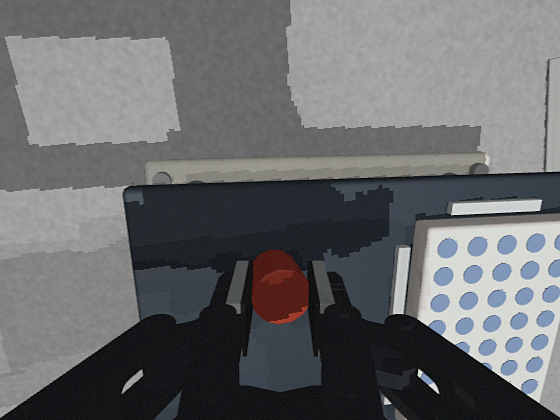

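Stopper is between the pads (width 24 mm). Lifting and carrying.

Request:
carry_out(steps=[{"dx": 0, "dy": 0, "dz": -0.045, "yaw": 0, "grip": 1}, {"dx": 0, "dy": 0, "dz": -0.04, "yaw": 0, "grip": 1}])

```text
time_s: 9.15
ee_pos: [0.5088, 0.0302, 0.1948]
eef_rot: [0.036, 0.741, 0.669, 0.049]
force: [1.7, 0.6, 1.0]
gripper_width: 0.0241
```

Run:
```python
from h import *
s=read_state();print(s['gripper_width'])
c=camera("side");cv2.imwrite("pics/d10.png",cv2.resize(c['frame'][160:300,200:360],None,fx=4,fy=4))
s=read_state();plan(s,[.379,.294,.2],1.479)
```

```text
0.024072046414913915
pos [0.5113 0.0301 0.2024] tool x angle 1.4696 shift in tool axes now [ 0.2491 -0.158  -0.0121] yaw deg -0.54 tilt [ 0.131  0.011 -0.991]
```

View pics/d10.png

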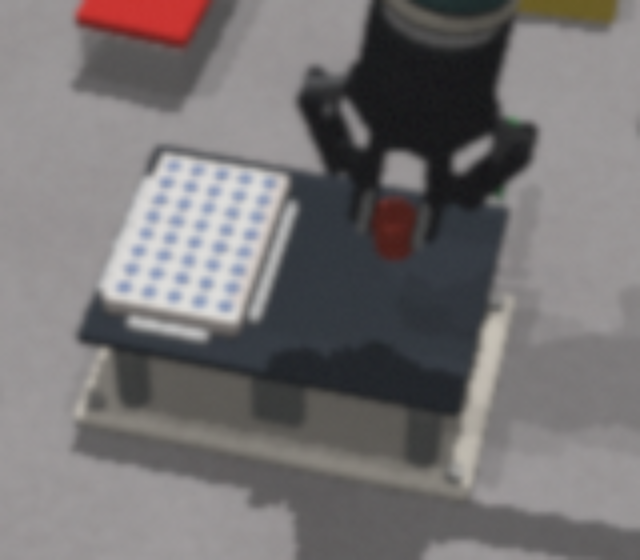

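Request:
carry_out(steps=[{"dx": 0.041, "dy": -0.026, "dz": -0.002, "yaw": 0, "grip": 1}, {"dx": 0.041, "dy": -0.026, "dz": -0.002, "yaw": 0, "grip": 1}, {"dx": 0.041, "dy": -0.026, "dz": -0.002, "yaw": 0, "grip": 1}, {"dx": 0.041, "dy": -0.026, "dz": -0.002, "yaw": 0, "grip": 1}, {"dx": 0.041, "dy": -0.026, "dz": -0.002, "yaw": 0, "grip": 1}])

```text
time_s: 9.7
ee_pos: [0.4061, 0.2485, 0.2061]
eef_rot: [0.045, 0.746, 0.662, 0.058]
force: [-0.2, 1.1, -0.4]
gripper_width: 0.0247
```

Request:
carry_out(steps=[{"dx": 0.041, "dy": -0.026, "dz": 0, "yaw": 0, "grip": 1}, {"dx": 0, "dy": 0, "dz": 0, "yaw": 0, "grip": 1}])

```text
time_s: 9.9
ee_pos: [0.3812, 0.2986, 0.2039]
eef_rot: [0.044, 0.743, 0.665, 0.06]
force: [0.5, -0.3, -0.5]
gripper_width: 0.0242
```

Run:
```python
from h import *
s=read_state();print(s['gripper_width']);plan(s,[.379,.294,.085],1.479)
```

```text
0.02420458659119168
pos [0.3812 0.2986 0.2039] tool x angle 1.4621 shift in tool axes now [-0.0085 -0.0188  0.1172] yaw deg -0.97 tilt [ 0.147  0.014 -0.989]
```

Request:
carry_out(steps=[{"dx": -0.008, "dy": -0.019, "dz": 0.03, "yaw": 0, "grip": 1}, {"dx": 0, "dy": 0, "dz": 0.04, "yaw": 0, "grip": 1}, {"dx": 0, "dy": 0, "dz": 0.035, "yaw": 0, "grip": 1}, {"dx": 0, "dy": 0, "dz": 0, "yaw": 0, "grip": 1}])

```text
time_s: 10.3
ee_pos: [0.378, 0.2961, 0.0972]
eef_rot: [0.045, 0.741, 0.667, 0.063]
force: [-0.3, 0.1, -0.8]
gripper_width: 0.0243
```

Request:
carry_out(steps=[{"dx": 0, "dy": 0, "dz": 0, "yaw": 0, "grip": -0.2}, {"dx": 0, "dy": 0, "dz": 0, "yaw": 0, "grip": -0.2}, {"dx": 0, "dy": 0, "dz": 0, "yaw": 0, "grip": -0.2}, {"dx": 0, "dy": 0, "dz": -0.03, "yaw": 0, "grip": -0.2}])

```text
time_s: 10.7
ee_pos: [0.3744, 0.2941, 0.1289]
eef_rot: [0.045, 0.742, 0.666, 0.063]
force: [0.8, 0.3, -0.6]
gripper_width: 0.0508
```

Run:
```python
from h import *
s=read_state();plan(s,[.379,.294,.22],1.202)
c=camera("wrist");cv2.imwrite("pics/w11.png",c['frame'])
```

```text
pos [0.3744 0.2941 0.1289] tool x angle 1.4651 shift in tool axes now [ 0.0034  0.0183 -0.0893] yaw deg 15.07 tilt [ 0.153  0.017 -0.988]
```

View pics/w11.png

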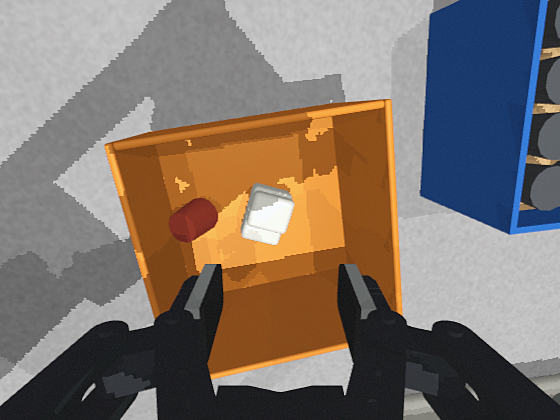

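Both debris pieces are in the orange bin (stopper at (193,219), foam at (268,213)). Next is the handle.

Request:
carry_out(steps=[{"dx": 0, "dy": 0, "dz": -0.05, "yaw": 0, "grip": -1}, {"dx": 0, "dy": 0, "dz": -0.04, "yaw": -1, "grip": -1}])

```text
time_s: 10.95
ee_pos: [0.3625, 0.2934, 0.221]
eef_rot: [0.047, 0.736, 0.672, 0.068]
force: [0.1, 0.4, 0.4]
gripper_width: 0.0781
```

Run:
```python
from h import *
s=read_state();plan(s,[.445,-.154,.2],1.478)
```

```text
pos [0.3625 0.2934 0.221 ] tool x angle 1.4828 shift in tool axes now [-0.4389  0.1192  0.0238] yaw deg 0.28 tilt [ 0.163  0.023 -0.986]
```

Request:
carry_out(steps=[{"dx": -0.044, "dy": 0.012, "dz": 0.001, "yaw": 0, "grip": -1}, {"dx": -0.044, "dy": 0.012, "dz": 0.001, "yaw": 0, "grip": -1}, {"dx": -0.044, "dy": 0.012, "dz": 0.001, "yaw": 0, "grip": -1}, {"dx": -0.044, "dy": 0.012, "dz": 0.001, "yaw": 0, "grip": -1}, {"dx": -0.044, "dy": 0.012, "dz": 0.001, "yaw": 0, "grip": -1}])

```text
time_s: 11.45
ee_pos: [0.411, 0.0714, 0.2379]
eef_rot: [0.054, 0.728, 0.677, 0.088]
force: [1.3, 0.3, -0.2]
gripper_width: 0.0858
```

Request:
carry_out(steps=[{"dx": -0.044, "dy": 0.012, "dz": 0.001, "yaw": 0, "grip": -1}, {"dx": -0.044, "dy": 0.012, "dz": 0.001, "yaw": 0, "grip": -1}, {"dx": -0.044, "dy": 0.012, "dz": 0.001, "yaw": 0, "grip": -1}, {"dx": -0.04, "dy": 0.01, "dz": 0.001, "yaw": 0, "grip": -1}])

```text
time_s: 11.85
ee_pos: [0.4478, -0.1125, 0.2448]
eef_rot: [0.064, 0.728, 0.676, 0.094]
force: [0.2, -0.1, 0.1]
gripper_width: 0.0857
```

Run:
```python
from h import *
s=read_state();plan(s,[.4564,-.1537,.054],1.478)
c=camera("wrist");cv2.imwrite("pics/w12.png",c['frame'])
h,S,v=cv2.split(hsv(c))
for b in blobs((h>45)&(h<80)&(S>110),80): print(b,onz(c,*b[1],.076,s))
s=read_state();plan(s,[.4564,-.1537,.054],1.478)
```

```text
pos [ 0.4478 -0.1125  0.2448] tool x angle 1.5034 shift in tool axes now [-0.05   -0.0307  0.1864] yaw deg 1.45 tilt [ 0.224  0.034 -0.974]
(np.int32(1186), array([248.4, 239.8]), array([239, 203,  20,  74], dtype=int32)) [ 0.45149672 -0.15417798  0.076     ]
pos [ 0.4485 -0.1189  0.2444] tool x angle 1.4963 shift in tool axes now [-0.0424 -0.0315  0.1864] yaw deg 1.05 tilt [ 0.224  0.026 -0.974]
```

View pics/w12.png

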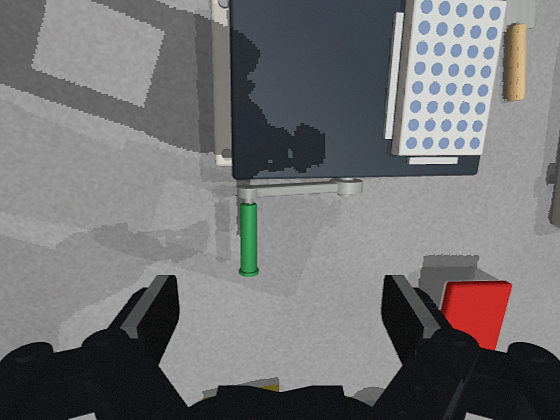

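Handle centroid is at pixel (248,240), giving world (0.4515, -0.154), which agrees with the lifter-frame prediction (0.453, -0.154). Pre-closing partly and moving over it.

Request:
carry_out(steps=[{"dx": -0.042, "dy": -0.015, "dz": 0, "yaw": 1, "grip": 0}, {"dx": 0, "dy": -0.015, "dz": 0.04, "yaw": 0, "grip": 0}, {"dx": 0, "dy": 0, "dz": 0.04, "yaw": 0, "grip": 0}])

```text
time_s: 12.2
ee_pos: [0.4401, -0.1631, 0.1695]
eef_rot: [0.079, 0.737, 0.665, 0.095]
force: [-0.1, -0.1, -0.9]
gripper_width: 0.0439
```

Run:
```python
from h import *
s=read_state();plan(s,[.4573,-.1544,.05],1.478)
c=camera("wrist");cv2.imwrite("pics/w13.png",c['frame'])
h,S,v=cv2.split(hsv(c))
for b in blobs((h>45)&(h<80)&(S>110),80): print(b,onz(c,*b[1],.076,s))
s=read_state();plan(s,[.4573,-.1544,.05],1.478);print(s['gripper_width'])
```

```text
pos [ 0.4401 -0.1631  0.1695] tool x angle 1.4718 shift in tool axes now [ 0.0062 -0.0134  0.1202] yaw deg -0.36 tilt [ 0.245  0.009 -0.969]
(np.int32(2122), array([262.4, 202.8]), array([251, 153,  26, 101], dtype=int32)) [ 0.45128901 -0.15330037  0.076     ]
pos [ 0.4386 -0.1614  0.1625] tool x angle 1.4723 shift in tool axes now [ 0.0044 -0.0089  0.1138] yaw deg -0.32 tilt [ 0.237  0.015 -0.971]
0.04250527296002632
```

View pics/w13.png

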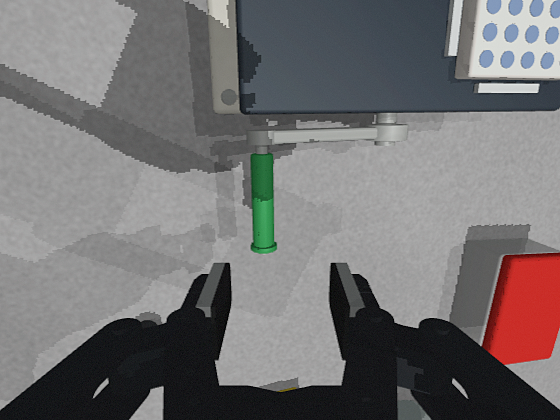

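Request:
carry_out(steps=[{"dx": 0.004, "dy": -0.009, "dz": 0.03, "yaw": 0, "grip": 0}, {"dx": 0, "dy": 0, "dz": 0.04, "yaw": 0, "grip": 0}, {"dx": 0, "dy": 0, "dz": 0, "yaw": 0, "grip": 0}])

```text
time_s: 12.55
ee_pos: [0.4487, -0.1562, 0.0954]
eef_rot: [0.077, 0.737, 0.665, 0.094]
force: [-0.4, 0.1, -0.3]
gripper_width: 0.0426
```

Run:
```python
from h import *
s=read_state();plan(s,[.4571,-.1540,.05],1.478);print(s['gripper_width'])
c=camera("wrist");cv2.imwrite("pics/w14.png",c['frame'])
s=read_state();plan(s,[.4571,-.1540,.05],1.478)
```

```text
pos [ 0.4487 -0.1562  0.0954] tool x angle 1.4726 shift in tool axes now [ 0.0014 -0.003   0.0461] yaw deg -0.31 tilt [ 0.242  0.011 -0.97 ]
0.04258248210269491
pos [ 0.4504 -0.1572  0.0989] tool x angle 1.4727 shift in tool axes now [ 0.0022 -0.0059  0.049 ] yaw deg -0.3 tilt [ 0.247  0.008 -0.969]
```

View pics/w14.png

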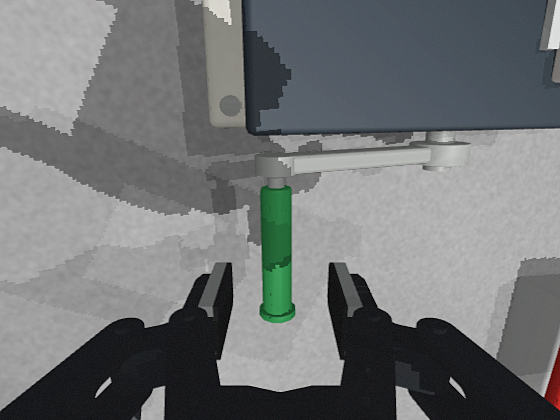

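Request:
carry_out(steps=[{"dx": 0.002, "dy": -0.004, "dz": 0.03, "yaw": 0, "grip": 0}, {"dx": 0, "dy": 0, "dz": 0.018, "yaw": 0, "grip": 0}, {"dx": 0, "dy": 0, "dz": 0, "yaw": 0, "grip": 0}])

```text
time_s: 12.9
ee_pos: [0.4655, -0.1575, 0.0627]
eef_rot: [0.089, 0.735, 0.665, 0.098]
force: [-0.6, 0.3, -0.1]
gripper_width: 0.0426
```

Run:
```python
from h import *
s=read_state();plan(s,[.4571,-.1540,.05],1.478);print(s['force'])
c=camera("wrist");cv2.imwrite("pics/w15.png",c['frame'])
s=read_state();plan(s,[.4571,-.1540,.05],1.478)
```

```text
pos [ 0.4655 -0.1575  0.0627] tool x angle 1.475 shift in tool axes now [ 0.0024 -0.0118  0.0101] yaw deg -0.17 tilt [ 0.263 -0.    -0.965]
[-0.63745216  0.26678606 -0.1308045 ]
pos [ 0.4661 -0.158   0.0641] tool x angle 1.475 shift in tool axes now [ 0.0027 -0.0128  0.0112] yaw deg -0.17 tilt [ 0.265 -0.002 -0.964]
```

View pics/w15.png

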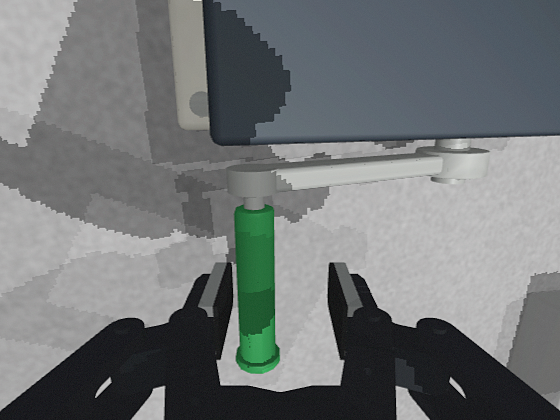

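The bar is near the left finger, so I'll shift 12 mm toward it, go down 14 mm, then check.

Request:
carry_out(steps=[{"dx": 0.002, "dy": -0.013, "dz": 0.012, "yaw": 0, "grip": 0}, {"dx": 0, "dy": 0, "dz": 0.004, "yaw": 0, "grip": 0}])

```text
time_s: 13.15
ee_pos: [0.4617, -0.1568, 0.0524]
eef_rot: [0.096, 0.734, 0.665, 0.1]
force: [-0.7, 0.2, -0.3]
gripper_width: 0.0427
```

Run:
```python
from h import *
s=read_state();plan(s,[.4571,-.1540,.05],1.478);print(s['force'])
c=camera("wrist");cv2.imwrite("pics/w16.png",c['frame'])
s=read_state();plan(s,[.4571,-.1540,.05],1.478)
```

```text
pos [ 0.4617 -0.1568  0.0524] tool x angle 1.4758 shift in tool axes now [ 0.0023 -0.0053  0.001 ] yaw deg -0.13 tilt [ 0.274 -0.007 -0.962]
[-0.74301605  0.21774283 -0.26872267]
pos [ 0.4634 -0.1577  0.0536] tool x angle 1.4754 shift in tool axes now [ 0.003  -0.0074  0.0017] yaw deg -0.15 tilt [ 0.278 -0.009 -0.961]
```

View pics/w16.png

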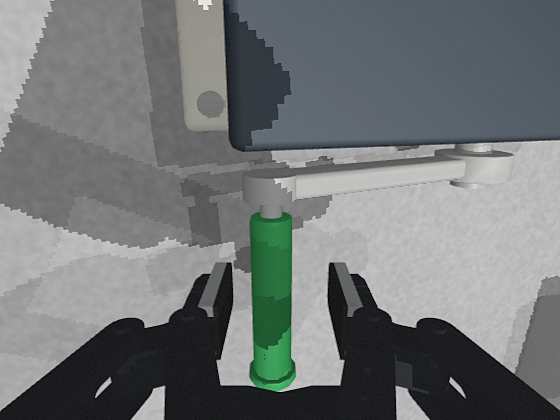

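Request:
carry_out(steps=[{"dx": 0.002, "dy": -0.008, "dz": 0.004, "yaw": 0, "grip": 1}, {"dx": 0, "dy": -0.002, "dz": 0.002, "yaw": 0, "grip": 1}, {"dx": 0, "dy": -0.002, "dz": 0.002, "yaw": 0, "grip": 1}], squeeze=60)

```text
time_s: 13.5
ee_pos: [0.4594, -0.156, 0.0494]
eef_rot: [0.103, 0.733, 0.664, 0.105]
force: [-2.4, 2.8, 10.0]
gripper_width: 0.0145
```

Run:
```python
from h import *
s=read_state();plan(s,[.4571,-.1540,.05],1.478);print(s['force'],s['gripper_width'])
c=camera("wrist");cv2.imwrite("pics/w17.png",c['frame'])
s=read_state();plan(s,[.4571,-.1540,.05],1.478);print(s['force'],s['gripper_width'])
```

```text
pos [ 0.4594 -0.156   0.0494] tool x angle 1.4753 shift in tool axes now [ 0.0018 -0.0022 -0.0013] yaw deg -0.15 tilt [ 0.291 -0.012 -0.957]
[-2.35464145  2.80609398 10.01959798] 0.014489546518901195
pos [ 0.4594 -0.156   0.0494] tool x angle 1.4753 shift in tool axes now [ 0.0018 -0.0022 -0.0012] yaw deg -0.15 tilt [ 0.291 -0.012 -0.957]
[-2.07012144  3.5424011   7.87219566] 0.013946694866571687
```

View pics/w17.png

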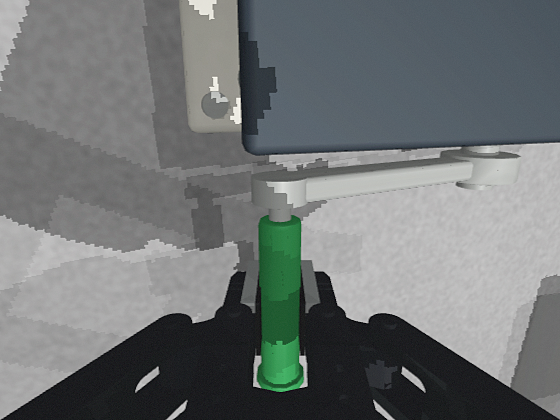

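Handle is gripped (14.5 mm, bar centred between the pads). I'll set up arc tracking about the pivot.

```bash
cat >> h.py <<'E'
L=np.array([.5693,-.0184]);yw=-.093
u=np.array([np.cos(yw),np.sin(yw),0]);piv=np.array([L[0]+.146*np.sin(yw),L[1]-.146*np.cos(yw),.055])
def hpos(phi): return piv-.105*np.cos(phi)*u+np.array([0,0,.105*np.sin(phi)])
def lever(*tgts):
    s=read_state();R=ang(s);g=s['ee_pos']-.019*R[:,2]
    r=g-piv; phi=np.degrees(np.arctan2(r[2],-r@u)); rad=np.hypot(r[2],r@u)
    print('grasp',g.round(4),'phi',phi.round(1),'rad',rad.round(4),'side',(r@np.array([-u[1],u[0],0])).round(4),'F',s['force'].round(1),'w',s['gripper_width'].round(4),'tilt',R[:,2].round(3))
    for t in tgts: print(' to phi',t,'shift',(R.T@(hpos(np.radians(t))-g)).round(4))
E
python3 - <<'E'
from h import *
print(hpos(np.radians(10)),hpos(np.pi/2)); lever(15,20,30,40)
E
```

```text
[ 0.4527836  -0.15416629  0.07323306] [ 0.55574156 -0.16376908  0.16      ]Traceback (most recent call last):
  File "<stdin>", line 2, in <module>
  File "h.py", line 34, in lever
    print('grasp',g.round(4),'phi',phi.round(1),'rad',rad.round(4),'side',(r@np.array([-u[1],u[0],0])).round(4),'F',s['force'].round(1),'w',s['gripper_width'].round(4),'tilt',R[:,2].round(3))
                                                                                                                                            ^^^^^^^^^^^^^^^^^^^^^^^^
AttributeError: 'float' object has no attribute 'round'
```

```bash
sed -i "s/s\['gripper_width'\].round(4)/round(s['gripper_width'],4)/" h.py
python3 - <<'E'
from h import *
lever(15,20,30,40)
E
```

```text
grasp [ 0.4539 -0.1558  0.0676] phi 7.0 rad 0.1029 side -0.0015 F [-2.1  3.5  7.9] w 0.0139 tilt [ 0.291 -0.012 -0.957]
 to phi 15 shift [ 0.0017  0.0049 -0.0137]
 to phi 20 shift [ 0.0019  0.0101 -0.0212]
 to phi 30 shift [ 0.0022  0.0223 -0.0349]
 to phi 40 shift [ 0.0024  0.0367 -0.0461]
```

Request:
carry_out(steps=[{"dx": 0.001, "dy": 0.005, "dz": -0.014, "yaw": 0, "grip": 1}, {"dx": 0, "dy": 0.005, "dz": -0.01, "yaw": 0, "grip": 1}])

```text
time_s: 13.75
ee_pos: [0.4678, -0.1566, 0.0771]
eef_rot: [0.11, 0.733, 0.663, 0.11]
force: [19.6, 0.0, -15.7]
gripper_width: 0.0146
```

Run:
```python
from h import *
lever(20,30,40,50)
```

```text
grasp [ 0.462  -0.1563  0.0952] phi 23.1 rad 0.1023 side -0.0013 F [ 19.6   0.  -15.7] w 0.0146 tilt [ 0.306 -0.015 -0.952]
 to phi 20 shift [ 0.0012 -0.0057  0.0027]
 to phi 30 shift [ 0.0015  0.0067 -0.0108]
 to phi 40 shift [ 0.0018  0.0213 -0.0218]
 to phi 50 shift [ 0.0021  0.0376 -0.0302]
```

```bash
sed -i 's/def hpos(phi): .*/def hpos(phi,r=.099): return piv-r*np.cos(phi)*u+np.array([0,0,r*np.sin(phi)])/' h.py
cat >> h.py <<'E'
_l=lever
def lever(*t):
    _l(*t); f=read_state()['force']; s=read_state(); R=ang(s); r=s['ee_pos']-.019*R[:,2]-piv
    ph=np.arctan2(r[2],-r@u); er=-np.cos(ph)*u+np.array([0,0,np.sin(ph)]); et=np.sin(ph)*u+np.array([0,0,np.cos(ph)])
    print(' F radial',round(f@er,1),'tangential',round(f@et,1))
E
python3 - <<'E'
from h import *
lever(25,30,35,40,45)
E
```

```text
grasp [ 0.462  -0.1563  0.0952] phi 23.1 rad 0.1023 side -0.0013 F [ 19.6   0.  -15.7] w 0.0146 tilt [ 0.306 -0.015 -0.952]
 to phi 25 shift [ 0.0014  0.0046 -0.0002]
 to phi 30 shift [ 0.0015  0.0108 -0.0063]
 to phi 35 shift [ 0.0016  0.0174 -0.0118]
 to phi 40 shift [ 0.0018  0.0245 -0.0167]
 to phi 45 shift [ 0.0019  0.032  -0.021 ]
 F radial -24.1 tangential -6.8
```

Request:
carry_out(steps=[{"dx": 0.001, "dy": 0.011, "dz": -0.006, "yaw": 0, "grip": 1}])

```text
time_s: 13.85
ee_pos: [0.4723, -0.157, 0.0843]
eef_rot: [0.106, 0.733, 0.664, 0.105]
force: [-28.8, -5.5, 9.5]
gripper_width: 0.014
```

Run:
```python
from h import *
lever(30,35,40,45)
```

```text
grasp [ 0.4667 -0.1567  0.1025] phi 28.0 rad 0.1012 side -0.0013 F [-28.8  -5.5   9.5] w 0.014 tilt [ 0.295 -0.016 -0.955]
 to phi 30 shift [ 0.0013  0.004  -0.0008]
 to phi 35 shift [ 0.0014  0.0106 -0.0064]
 to phi 40 shift [ 0.0015  0.0176 -0.0114]
 to phi 45 shift [ 0.0016  0.0251 -0.0158]
 F radial 29.3 tangential -4.9
```

Radial force flips sign between commanded radii 0.105 and 0.099, so I'll track 0.102.

```bash
sed -i 's/r=.099)/r=.102)/' h.py
python3 - <<'E'
from h import *
lever(30,35,40,45)
E
```

```text
grasp [ 0.4667 -0.1567  0.1025] phi 28.0 rad 0.1012 side -0.0013 F [-28.8  -5.5   9.5] w 0.014 tilt [ 0.295 -0.016 -0.955]
 to phi 30 shift [ 0.0013  0.002  -0.003 ]
 to phi 35 shift [ 0.0014  0.0088 -0.0088]
 to phi 40 shift [ 0.0015  0.016  -0.014 ]
 to phi 45 shift [ 0.0016  0.0237 -0.0184]
 F radial 29.3 tangential -4.9
```

Request:
carry_out(steps=[{"dx": 0.001, "dy": 0.009, "dz": -0.009, "yaw": 0, "grip": 1}])

```text
time_s: 13.95
ee_pos: [0.4772, -0.1574, 0.0937]
eef_rot: [0.106, 0.733, 0.664, 0.103]
force: [17.2, -4.9, -20.2]
gripper_width: 0.0145
```

Run:
```python
from h import *
lever(35,40,45,50,55)
```

```text
grasp [ 0.4717 -0.1571  0.1119] phi 34.0 rad 0.1017 side -0.0012 F [ 17.2  -4.9 -20.2] w 0.0145 tilt [ 0.292 -0.018 -0.956]
 to phi 35 shift [ 0.0012  0.0012 -0.0013]
 to phi 40 shift [ 0.0013  0.0084 -0.0065]
 to phi 45 shift [ 0.0014  0.0161 -0.011 ]
 to phi 50 shift [ 0.0015  0.0241 -0.0148]
 to phi 55 shift [ 0.0016  0.0325 -0.0179]
 F radial -25.9 tangential -6.9
```

Request:
carry_out(steps=[{"dx": 0.001, "dy": 0.009, "dz": -0.006, "yaw": 0, "grip": 1}])

```text
time_s: 14.05
ee_pos: [0.4828, -0.1581, 0.1005]
eef_rot: [0.105, 0.733, 0.664, 0.101]
force: [-1.1, -5.0, -6.7]
gripper_width: 0.0144
```

```bash
sed -i 's/r=.102)/r=.101)/' h.py
python3 - <<'E'
from h import *
lever(40,45,50,55)
E
```

```text
grasp [ 0.4774 -0.1577  0.1187] phi 39.0 rad 0.1012 side -0.0013 F [-1.1 -5.  -6.7] w 0.0144 tilt [ 0.288 -0.019 -0.958]
 to phi 40 shift [ 0.0013  0.0015 -0.0008]
 to phi 45 shift [ 0.0014  0.0091 -0.0053]
 to phi 50 shift [ 0.0014  0.0171 -0.0092]
 to phi 55 shift [ 0.0015  0.0253 -0.0123]
 F radial -3.7 tangential -5.6
```

Good: low radial force, and the 5.6 N tangential force matches the spring. Continuing.

Request:
carry_out(steps=[{"dx": 0.001, "dy": 0.009, "dz": -0.005, "yaw": 0, "grip": 1}, {"dx": 0, "dy": 0.009, "dz": -0.004, "yaw": 0, "grip": 1}])

```text
time_s: 14.25
ee_pos: [0.4932, -0.1593, 0.111]
eef_rot: [0.1, 0.734, 0.665, 0.096]
force: [-7.1, 0.8, -0.3]
gripper_width: 0.0142
```

Run:
```python
from h import *
lever(50,55,60,65)
```

```text
grasp [ 0.4879 -0.1589  0.1293] phi 47.6 rad 0.1007 side -0.0015 F [-7.1  0.8 -0.3] w 0.0142 tilt [ 0.274 -0.02  -0.961]
 to phi 50 shift [ 0.0015  0.0037 -0.0021]
 to phi 55 shift [ 0.0016  0.0119 -0.0053]
 to phi 60 shift [ 0.0017  0.0204 -0.0079]
 to phi 65 shift [ 0.0017  0.029  -0.0096]
 F radial 4.6 tangential -5.5
```

Request:
carry_out(steps=[{"dx": 0.001, "dy": 0.011, "dz": -0.005, "yaw": 0, "grip": 1}, {"dx": 0, "dy": 0.01, "dz": -0.003, "yaw": 0, "grip": 1}])

```text
time_s: 14.45
ee_pos: [0.5073, -0.1607, 0.1216]
eef_rot: [0.096, 0.735, 0.665, 0.091]
force: [-6.2, -0.1, 0.9]
gripper_width: 0.014
```

Run:
```python
from h import *
lever(60,65,70,75,80)
```

```text
grasp [ 0.5023 -0.1603  0.1399] phi 57.8 rad 0.1004 side -0.0016 F [-6.2 -0.1  0.9] w 0.014 tilt [ 0.262 -0.02  -0.965]
 to phi 60 shift [ 0.0016  0.0036 -0.0016]
 to phi 65 shift [ 0.0017  0.0122 -0.0035]
 to phi 70 shift [ 0.0017  0.0209 -0.0046]
 to phi 75 shift [ 0.0018  0.0298 -0.005 ]
 to phi 80 shift [ 0.0018  0.0386 -0.0046]
 F radial 4.0 tangential -4.7
```

Request:
carry_out(steps=[{"dx": 0.001, "dy": 0.012, "dz": -0.003, "yaw": 0, "grip": 1}, {"dx": 0, "dy": 0.01, "dz": -0.0015, "yaw": 0, "grip": 1}])

```text
time_s: 14.65
ee_pos: [0.5249, -0.1624, 0.1303]
eef_rot: [0.093, 0.735, 0.666, 0.088]
force: [-4.5, -1.1, -2.2]
gripper_width: 0.0142
```

Run:
```python
from h import *
lever(70,75,80,85,90)
c=camera("scene");cv2.imwrite("pics/s20.png",cv2.resize(c['frame'][120:280,190:370],None,fx=4,fy=3.75))
```

```text
grasp [ 0.52   -0.162   0.1487] phi 69.1 rad 0.1003 side -0.0016 F [-4.5 -1.1 -2.2] w 0.0142 tilt [ 0.253 -0.02  -0.967]
 to phi 70 shift [ 0.0016  0.0014 -0.0008]
 to phi 75 shift [ 0.0016  0.0102 -0.0013]
 to phi 80 shift [ 0.0017  0.019  -0.0009]
 to phi 85 shift [0.0018 0.0278 0.0002]
 to phi 90 shift [0.0018 0.0364 0.002 ]
 F radial -0.5 tangential -4.9
```

View pics/s20.png

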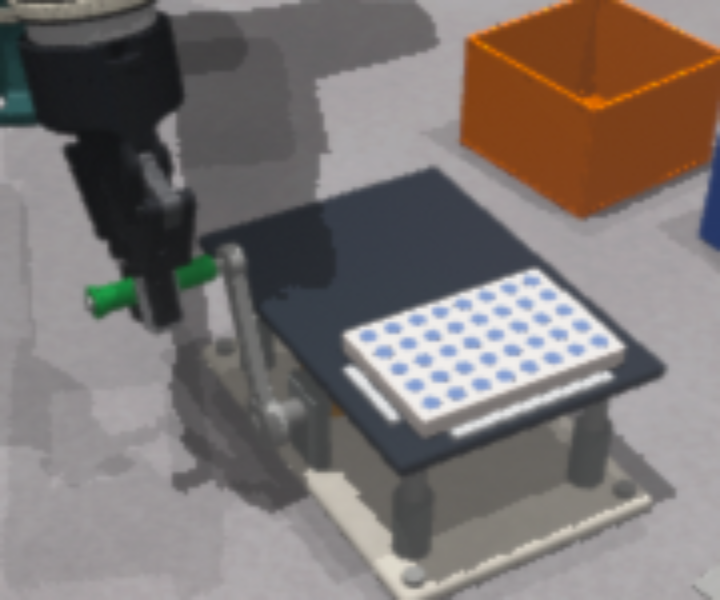

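Request:
carry_out(steps=[{"dx": 0.001, "dy": 0.012, "dz": -0.001, "yaw": 0, "grip": 1}, {"dx": 0.001, "dy": 0.01, "dz": 0, "yaw": 0, "grip": 1}])

```text
time_s: 14.9
ee_pos: [0.5456, -0.1644, 0.1359]
eef_rot: [0.093, 0.736, 0.666, 0.085]
force: [-3.6, -5.2, -2.9]
gripper_width: 0.0144
```

```bash
cat >> h.py <<'E'
def fit(pts):
    from scipy.optimize import least_squares
    P=np.array(pts); a=(P-piv)@u; z=P[:,2]
    f=least_squares(lambda p:np.hypot(a-p[0],z-p[1])-.105,[0,.05]); 
    print('centre du',f.x[0].round(4),'z',f.x[1].round(4),'res mm',(f.fun*1000).round(2),'phi',np.degrees(np.arctan2(z-f.x[1],-(a-f.x[0]))).round(1))
E
python3 - <<'E'
from h import *
lever(80,85,90)
s=read_state();g=s['ee_pos']-.019*ang(s)[:,2]
fit([(.4717,-.1571,.1119),(.4774,-.1577,.1187),(.4879,-.1589,.1293),(.5023,-.1603,.1399),(.52,-.162,.1487),g])
E
```

```text
grasp [ 0.5409 -0.164   0.1543] phi 81.5 rad 0.1004 side -0.0016 F [-3.6 -5.2 -2.9] w 0.0144 tilt [ 0.249 -0.023 -0.968]
 to phi 80 shift [ 0.0016 -0.0026 -0.0009]
 to phi 85 shift [0.0016 0.0061 0.0002]
 to phi 90 shift [0.0017 0.0148 0.002 ]
 F radial -2.4 tangential -3.4
centre du 0.0011 z 0.0504 res mm [ 0.23 -0.07 -0.12 -0.13  0.    0.12] phi [35.8 40.6 48.8 58.6 69.5 81.3]
```

Circle fit (residuals under 0.25 mm) puts the lever at 81.3° now, needing about 8.7° (16 mm) more.

Request:
carry_out(steps=[{"dx": 0, "dy": 0.011, "dz": 0.001, "yaw": 0, "grip": 1}])

```text
time_s: 15.0
ee_pos: [0.5557, -0.1655, 0.1369]
eef_rot: [0.092, 0.736, 0.666, 0.084]
force: [-3.1, -0.1, -2.7]
gripper_width: 0.0145
```

Run:
```python
from h import *
lever(85,90,91)
s=read_state();g=s['ee_pos']-.019*ang(s)[:,2]
fit([(.4717,-.1571,.1119),(.4774,-.1577,.1187),(.4879,-.1589,.1293),(.5023,-.1603,.1399),(.52,-.162,.1487),(.5409,-.164,.1543),g])
c=camera("scene");cv2.imwrite("pics/s21.png",cv2.resize(c['frame'][120:280,190:370],None,fx=4,fy=3.75))
lever()
s=read_state();g=s['ee_pos']-.019*ang(s)[:,2];fit([(.4717,-.1571,.1119),(.4774,-.1577,.1187),(.4879,-.1589,.1293),(.5023,-.1603,.1399),(.52,-.162,.1487),(.5409,-.164,.1543),g])
```

```text
grasp [ 0.5511 -0.1651  0.1553] phi 87.4 rad 0.1004 side -0.0017 F [-3.1 -0.1 -2.7] w 0.0145 tilt [ 0.246 -0.023 -0.969]
 to phi 85 shift [ 0.0017 -0.0041 -0.0014]
 to phi 90 shift [0.0018 0.0045 0.0004]
 to phi 91 shift [0.0018 0.0063 0.0009]
 F radial -2.5 tangential -3.1
centre du 0.0011 z 0.0504 res mm [ 0.24 -0.06 -0.12 -0.14 -0.02  0.1   0.03] phi [35.8 40.6 48.8 58.6 69.4 81.3 86.9]
grasp [ 0.5526 -0.1652  0.1554] phi 88.3 rad 0.1004 side -0.0017 F [-2.1 -2.3 -1.8] w 0.0145 tilt [ 0.248 -0.023 -0.969]
 F radial -1.8 tangential -1.9
centre du 0.0011 z 0.0504 res mm [ 0.24 -0.06 -0.12 -0.15 -0.03  0.09  0.05] phi [35.8 40.6 48.8 58.6 69.4 81.3 87.8]
```

Request:
carry_out(steps=[{"dx": 0, "dy": 0.003, "dz": 0.0005, "yaw": 0, "grip": 1}])

```text
time_s: 15.15
ee_pos: [0.5602, -0.1659, 0.137]
eef_rot: [0.092, 0.736, 0.666, 0.085]
force: [-3.5, -1.2, -0.8]
gripper_width: 0.0145
```

```bash
cat >> h.py <<'E'
def now():
    lever()
    s=read_state();g=s['ee_pos']-.019*ang(s)[:,2];fit([(.4717,-.1571,.1119),(.4774,-.1577,.1187),(.4879,-.1589,.1293),(.5023,-.1603,.1399),(.52,-.162,.1487),(.5409,-.164,.1543),g])
E
python3 - <<'E'
from h import *
now()
c=camera("scene");cv2.imwrite("pics/s22.png",cv2.resize(c['frame'][120:280,190:370],None,fx=4,fy=3.75))
now()
c=camera("side");cv2.imwrite("pics/d22.png",cv2.resize(c['frame'][150:300,200:360],None,fx=4,fy=4))
c=camera("wrist");cv2.imwrite("pics/w22.png",c['frame']);now()
E
```

```text
grasp [ 0.5556 -0.1655  0.1554] phi 90.0 rad 0.1004 side -0.0017 F [-3.5 -1.2 -0.8] w 0.0145 tilt [ 0.247 -0.022 -0.969]
 F radial -0.8 tangential -3.4
centre du 0.0011 z 0.0504 res mm [ 0.24 -0.06 -0.12 -0.14 -0.02  0.1   0.03] phi [35.8 40.6 48.8 58.6 69.5 81.3 89.4]
grasp [ 0.556  -0.1655  0.1554] phi 90.2 rad 0.1004 side -0.0017 F [-2.8 -1.7 -1.9] w 0.0143 tilt [ 0.247 -0.022 -0.969]
 F radial -1.9 tangential -2.7
centre du 0.0011 z 0.0504 res mm [ 0.24 -0.06 -0.12 -0.14 -0.02  0.1   0.04] phi [35.8 40.6 48.8 58.6 69.4 81.3 89.6]
grasp [ 0.5555 -0.1655  0.1555] phi 89.9 rad 0.1005 side -0.0017 F [-3.2 -2.4 -3. ] w 0.0142 tilt [ 0.247 -0.023 -0.969]
 F radial -3.0 tangential -3.0
centre du 0.0011 z 0.0504 res mm [ 0.24 -0.06 -0.12 -0.15 -0.03  0.09  0.06] phi [35.7 40.6 48.8 58.6 69.4 81.3 89.3]
```

View pics/s22.png

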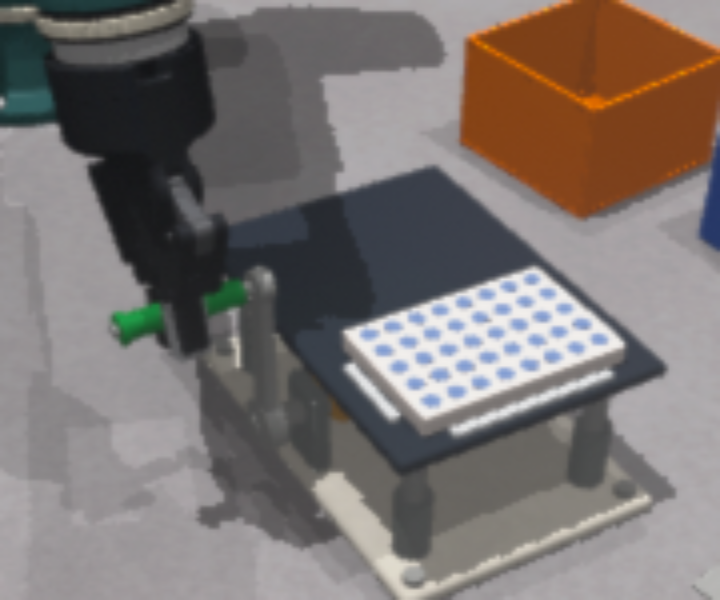

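View pics/d22.png

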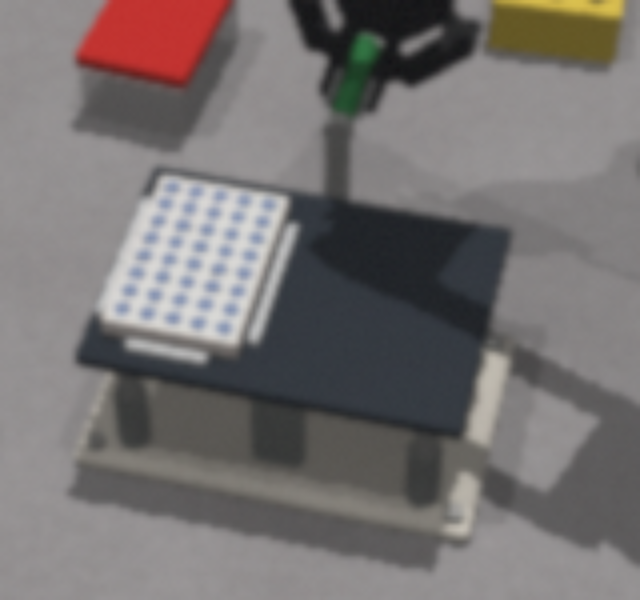

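View pics/w22.png

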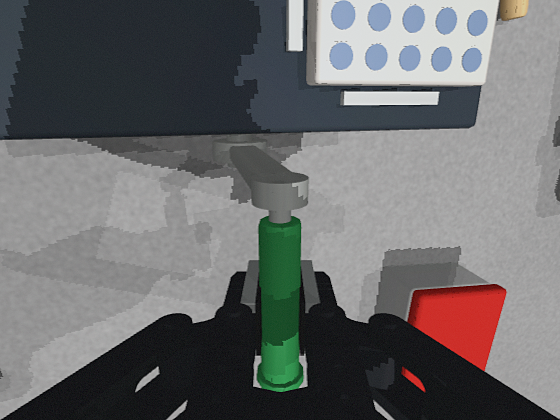

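The lever looks upright and the platform is raised with the plate seated. As an independent check, I'll project a vertical lever into the two fixed views.

Run:
```python
from h import *
S=camera("scene");D=camera("side");n=np.array([-u[1],u[0],0])
for ph in (80,85,90,95):
    p=piv+.046*n; a=hpos(np.radians(ph),.105)+.046*n; hc=hpos(np.radians(ph),.105)-.035*n; hi=hpos(np.radians(ph),.105)+.035*n
    f=lambda c,X,x0,y0,sx,sy:((proj(c,X)-[x0,y0])*[sx,sy]).round(0)
    print(ph,'S hub',f(S,p,190,120,4,3.75),'knob',f(S,a,190,120,4,3.75),'out',f(S,hc,190,120,4,3.75),'| D knob',f(D,a,200,150,4,4),'out',f(D,hc,200,150,4,4),'in',f(D,hi,200,150,4,4))
# handle triangulation outer end centre and inner end
x,r=tri(ray(S,190+120/4,120+327/3.75),ray(D,200+367/4,150+45/4));print('outer end',x,r, 'rel u',(x-piv)@u, x[2]-.055)
x,r=tri(ray(S,190+242/4,120+292/3.75),ray(D,200+348/4,150+106/4));print('inner end',x,r,'rel u',(x-piv)@u,x[2]-.055)
now()
```

```text
80 S hub [263. 419.] knob [241. 268.] out [100. 313.] | D knob [366. 132.] out [392.  49.] in [369. 120.]
85 S hub [263. 419.] knob [249. 275.] out [107. 320.] | D knob [352. 128.] out [379.  46.] in [356. 117.]
90 S hub [263. 419.] knob [256. 283.] out [114. 329.] | D knob [338. 126.] out [365.  43.] in [342. 114.]
95 S hub [263. 419.] knob [264. 293.] out [121. 339.] | D knob [324. 124.] out [352.  42.] in [328. 112.]
outer end [ 0.55177609 -0.19570516  0.16022494] [np.float64(0.0009912053647583448), np.float64(0.0009912053647583336)] rel u -0.0009825662777484716 0.10522494010757075
inner end [ 0.55873934 -0.13054629  0.16176037] [np.float64(0.00451928018320758), np.float64(0.004519280183207462)] rel u -0.00010044911109999667 0.1067603736555216
grasp [ 0.5552 -0.1654  0.1554] phi 89.8 rad 0.1004 side -0.0017 F [-1.9 -2.7 -2.4] w 0.014 tilt [ 0.247 -0.023 -0.969]
 F radial -2.4 tangential -1.7
centre du 0.0011 z 0.0504 res mm [ 0.24 -0.06 -0.12 -0.15 -0.03  0.09  0.04] phi [35.8 40.6 48.8 58.6 69.4 81.3 89.2]
```

Run:
```python
from h import *
now();print(hand_in());s=read_state();print(s['time_s'],s['gripper_width'])
```

```text
grasp [ 0.5552 -0.1654  0.1554] phi 89.8 rad 0.1004 side -0.0017 F [-1.9 -2.7 -2.4] w 0.014 tilt [ 0.247 -0.023 -0.969]
 F radial -2.4 tangential -1.7
centre du 0.0011 z 0.0504 res mm [ 0.24 -0.06 -0.12 -0.15 -0.03  0.09  0.04] phi [35.8 40.6 48.8 58.6 69.4 81.3 89.2]
the job is handed in; nothing more can be done
None
the job is handed in; nothing more can be done
```

The job is handed in, at about 15.5 s of the 58 s allowed. The foam chunk and then the red stopper went into the orange bin, and the wrist camera showed both lying inside it. I then gripped the green handle, turned the lever up to the top, and handed in while still holding it.

**Last checks on the lever and plate**
- **Lever angle:** a circle fit to the handle's path (residuals under 0.25 mm) put the lever at 89.2–89.6° from level. The nominal pivot gave about 90°. Projecting an upright lever into the two fixed views agreed to within about 2°, so it is at the top and not past it.
- **Platform and plate:** the platform is visibly raised and the plate sits in its nest. I did not measure the rise in millimetres.
- **Grip and force:** the fingers held the handle steadily, with about 3 N on the tool, as expected for the spring at the top.

**What did not go smoothly**
- **Tilt:** the tool drifted to about 14° of tilt over the run, nearly all of it about the handle's own axis. It shifted the grasps by a few millimetres, which I corrected from the readings and pictures.
- **Lever forces:** the first stretch of the lever arc loaded the wrist with up to about 30 N sideways, until I adjusted the radius I was following.

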